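# Fetch the heel weight from behind the thread spools

### The arm

A 6-joint arm with a two-finger parallel gripper is mounted at the origin on a cart in front of the work surface, level with it; the furniture and walls round the work are solid. World frame = base frame: x ahead of the robot, y to its left, z up, the work surface at z = 0. Lengths are in m, angles in rad, forces in N, time in s.
With the tool pointing down it reaches from about 0.25 to 0.775 m from the base axis. Payload 4 kg.
Tool frame: the origin (TCP) lies midway between the tips of the shut fingers; the grasp point (between the pads) lies 19 mm behind it; z points along the fingers, x is the direction in which the jaws open and shut, and the axes are right-handed (so a half turn about z gives the same grasp; the last joint's range is limited). The gripper opens to 94 mm and grips with 3 to 60 N. Pads are 16 mm wide; open, the fingers measure 119 mm over their backs; the gripper's body (75 mm by 177 mm) begins 78 mm behind the grasp point.
Start: joints at [-1.244, 0.087, 1.371, -0, 1.684, -0.103], TCP at [0.229, -0.5, 0.206] pointing down, gripper open.
Joint ranges: [-3.1, 3.1], [-0.76, 2.03], [0.27, 2.55], [-1.08, 4.22], [0.17, 2.65], [-2.57, 2.57]. Speed limits (rad/s): [2.79, 2.79, 3.14, 3.14, 3.14, 3.14].

### API

Orientations are given as [roll, pitch, yaw] about the fixed x, y, z axes, in that order (R = Rz(yaw) Ry(pitch) Rx(roll)).
In Python, from bench import * gives the robot as it stands.
- The arm moves only by the tool send_rows, never from a script. Its argument "rows" is one flat list of numbers, 7 for each row, row after row: the shift along the world's x, y, z in mm, then the turn, a rotation vector about the world's x, y, z in degrees, then the opening, from 0 (shut) to 1 (fully open). A call has exactly 8 rows; each row shifts and turns the commanded pose from where the row before left it; what a row does not reach is not made up. A row lasts 1/8 s, in which the tool goes at most 62.5 mm and 10.7 degrees, less where a joint would pass 70% of its speed; a pose out of reach is approached as far as the arm can. A call is refused whole if a number of a shift passes 62.5 or a number of a turn 10.7, either way. A call with a gripper value outside its range is refused whole. The fingers move at their own pace and stop on an object; the grip force is fixed at half the most. Time passes only in rows, so rows that do not move let the fingers close, or fill a call up. It gives the time, the measured TCP pose, the force and the opening at its end, in the units of the state.
- get_obs(): the state, without advancing time (a new reading comes with each control period).
- snapshot(name): name is "scene" or "side" or "wrist"; returns a dict with "color" (400x640x3 uint8, red, green, blue), "intrinsics" (3x3 intrinsics, pixels), "rvec" (rotation vector, rad) and "tvec" (3), from world to camera coordinates, as OpenCV has them; the wrist camera has in their place "T_tool_cam" (4x4, takes a point from camera to tool coordinates, whose origin is the TCP and whose axes are the tool frame's). Camera axes: x right, y down, z forward; pixel columns grow to the right and rows downward; lengths in m; the calibration is good to about 2 mm. A picture is of the moment at which its call begins: read the wrist's pose just before it. There is no depth.
- close_job(): hands the job in, once; it reports no verdict.
The state is a dict: "time": time; "joint_positions": joint angles; "qvel": joint speeds; "joint_torque": joint torques, N m; "tool_pos": TCP position; "ee_rot": TCP orientation; "wrist_force": force on the tool from outside, world axes, zero at the start; "wrist_torque": the same for the moment, N m; "width": finger opening in m.
Only numpy, scipy, OpenCV 4.12 (cv2) and the standard library are available. Lean on these libraries where they do the work, as an engineer would, in place of code of your own. Each camera call takes 0.05 s, during which the arm holds its last target.

### The job

The freshly cemented rubber heel piece on its little plywood board needs pressing. The brass weight for it stands on the wooden thread stand behind two thread spools: without shifting the weight, first move both spools out of the way and stand them upright on the cork mat; then stand the weight upright on its foot in the middle of the heel piece; and only after that put each spool back upright in the very seat of the stand that it came from, leaving the weight on the heel piece.

Things in the scene. Friction and masses are not known exactly. Their poses are not given: they have to be found in the camera images.
- spool_cream_c (a point): wooden spool, 42 mm in diameter over its flanges, 55 mm tall, full of cream thread; at the start it stands in the left or right front seat of the thread stand (which one varies). This point is its centre, half-way up; its z axis is the spool's axis, up. About 0.045 kg.
- spool_black_c (a point): wooden spool, 42 mm in diameter over its flanges, 60 mm tall, full of black thread; at the start it stands in the left or right front seat of the thread stand (which one varies). This point is its centre, half-way up; its z axis is the spool's axis, up. About 0.045 kg.
- weight_c (a point): brass weight: a dull brass ball 56 mm in diameter with a small flat foot, 54 mm tall, 0.28 kg (mass varies a little); it stands on its foot in the nook at the back of the thread stand. This point is its centre, half-way up (27 mm above its foot); z axis up.
- thread_stand: fixed pale board on the bench, 98 (x) by 140 (y) by 10 mm thick; back rest 60 mm wide, to 49 mm above the bench, front face at x = +38 mm. Origin: middle of its underside; x away from the robot, y left, z up. Seats, dark discs, at (x, y): spools (-27, +47) and (-27, -47), weight (+3, 0) mm. Beside the weight only 7 mm are free; a spool has finger room before and behind it (along x). Place and yaw vary.
- cork_mat: fixed flat cork mat on the bench, the side area, 72 mm (x) by 124 mm (y), 4 mm thick. Origin: centre of its underside, on the bench; y along its length, z up. Both spools find room on it, for instance 31 mm to either side of the middle along y. Place and yaw vary.
- heel_board: fixed square plywood board 80 by 80 mm, 12 mm thick, that carries the fixed black rubber heel piece, 67 mm by 69 mm and 9 mm thick, in its middle. Origin: centre of the board's underside, on the bench; z up. Place and yaw vary.
- heel_top (a point): the middle of the top face of the rubber heel piece, 21 mm above the bench; z up.
Not all that is in view belongs to the job. What is shaped like the part that bears weight_c but blue is not meant.

How it is judged:
On the way, in this order (a step that is already met when the one before it is completed fails the run):
1. both spools stand upright on the cork mat, the weight not yet shifted in its nook (x of spool_cream_c in the frame of cork_mat between -0.034 and 0.034 m and y of spool_cream_c in the frame of cork_mat between -0.06 and 0.06 m and z of spool_cream_c in the frame of cork_mat between 0.0255 and 0.0375 m and angle between each of spool_cream_c, spool_black_c's own z axis and vertical below 0.15 rad and x of spool_black_c in the frame of cork_mat between -0.034 and 0.034 m and y of spool_black_c in the frame of cork_mat between -0.06 and 0.06 m and z of spool_black_c in the frame of cork_mat between 0.028 and 0.04 m and distance of weight_c from where it was at the start of the episode below 0.015 m), for 0.2 s.
2. the weight stands on the heel piece, both spools still on the cork mat (horizontal distance between weight_c and heel_top below 0.01 m and angle between each of weight_c, spool_cream_c, spool_black_c's own z axis and vertical below 0.15 rad and z of weight_c in the frame of heel_top between 0.021 and 0.033 m and x of spool_cream_c in the frame of cork_mat between -0.034 and 0.034 m and y of spool_cream_c in the frame of cork_mat between -0.06 and 0.06 m and z of spool_cream_c in the frame of cork_mat between 0.0255 and 0.0375 m and x of spool_black_c in the frame of cork_mat between -0.034 and 0.034 m and y of spool_black_c in the frame of cork_mat between -0.06 and 0.06 m and z of spool_black_c in the frame of cork_mat between 0.028 and 0.04 m), for 0.2 s.
At the end, for the whole second after the job is handed in: the weight stands upright within 10 mm of the middle of the heel piece, each spool stands upright within 10 mm of where it stood at the start, and all three are released and at rest (horizontal distance between weight_c and heel_top below 0.01 m and angle between each of weight_c, spool_cream_c, spool_black_c's own z axis and vertical below 0.15 rad and z of weight_c in the frame of heel_top between 0.021 and 0.033 m and distance of each of spool_cream_c, spool_black_c from where it was at the start of the episode below 0.01 m and linear speed of each of spool_cream, spool_black, brass_weight below 0.02 m/s and contact force between the fingers and spool_cream below 0.3 N and contact force between the fingers and spool_black below 0.3 N and contact force between the fingers and brass_weight below 0.3 N); the robot touches nothing.
It also fails if it takes over 138 s, if anything falls off the work surface, if the arm or the gripper's body presses on something with over 40 N, if the wrist force passes 120 N, or if a joint passes its speed limit or range.

## Working session

There is one attempt and no reset: what is moved stays moved. The work goes in short steps, Python scripts to look and compute and a tool call to move; the robot and the scene stay as the last step left them, time stands still between calls to the robot, and variables do not carry over. Pictures are saved under pics/ and viewed, and the job is handed in when it is done.

Besides the shell and the picture viewer there is one more tool, called after ">>>" as name(argument=value, ...) on one line, values as JSON. send_rows: Moves the arm, as the interface text tells. Its arguments: {"type":"object","properties":{"rows":{"type":"array","items":{"type":"number"}}},"required":["rows"]}

```bash
ls; mkdir -p pics
python3 - <<'E'
from bench import *
import cv2,pickle
o=get_obs();print(o['time'],o['tool_pos'],o['ee_rot'],o['width'])
d={}
for n in ["scene","side","wrist"]:
    s=snapshot(n);d[n]=s;cv2.imwrite(f"pics/{n}0.png",s["color"][:,:,::-1])
    print(n,{k:v for k,v in s.items() if k!='color'})
pickle.dump(d,open('s0.pkl','wb'))
E
```

```text
pics
0.0 [ 0.22898987 -0.49945381  0.20432709] [-3.14139251e+00  2.18091059e-03 -1.14098963e+00] 0.09394185523909589
scene {'intrinsics': array([[508.86153653,   0.        , 328.37930771],
       [  0.        , 508.86153653, 196.69954203],
       [  0.        ,   0.        ,   1.        ]]), 'rvec': array([ 2.26229528,  1.08210422, -0.35703719]), 'tvec': array([-0.21785276, -0.40713027,  1.70808339])}
side {'intrinsics': array([[444.08685957,   0.        , 321.20853497],
       [  0.        , 444.08685957, 200.48162117],
       [  0.        ,   0.        ,   1.        ]]), 'rvec': array([ 2.17988786,  0.33383296, -0.19334364]), 'tvec': array([-0.50411399, -0.17423105,  1.32450447])}
wrist {'intrinsics': array([[299.96503451,   0.        , 318.37171539],
       [  0.        , 299.96503451, 197.83395703],
       [  0.        ,   0.        ,   1.        ]]), 'T_tool_cam': array([[ 9.99999890e-01,  4.66931464e-04, -4.01879742e-05,
        -6.85554390e-05],
       [-4.36064195e-04,  9.58446207e-01,  2.85272988e-01,
        -8.35154568e-02],
       [ 1.71720946e-04, -2.85272940e-01,  9.58446305e-01,
        -1.80238989e-01],
       [ 0.00000000e+00,  0.00000000e+00,  0.00000000e+00,
         1.00000000e+00]])}
```

View pics/scene0.png

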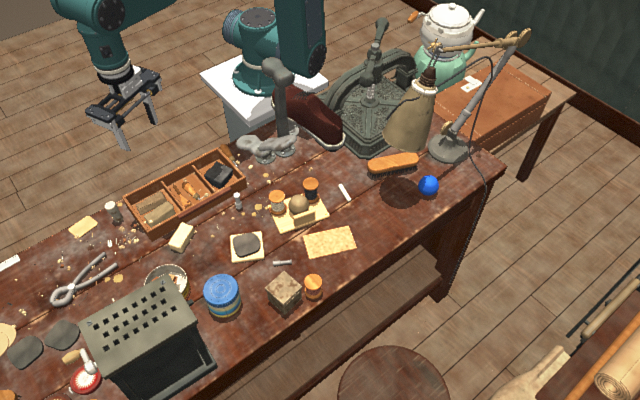

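View pics/side0.png

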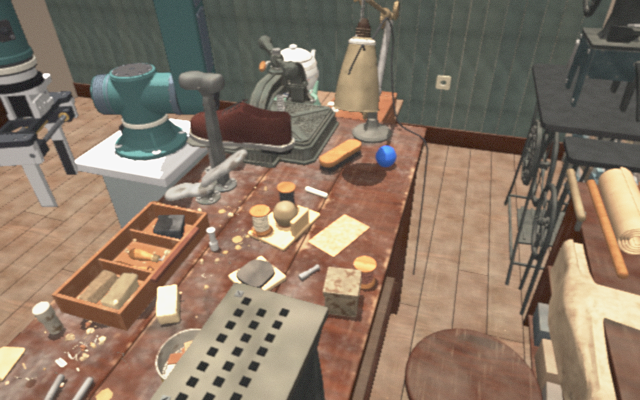

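View pics/wrist0.png

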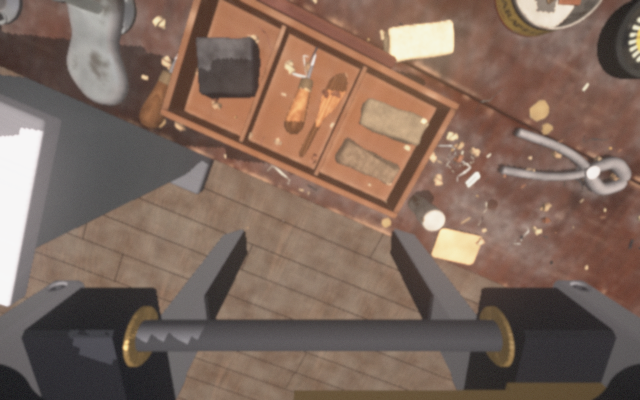

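```bash
cat > h.py <<'E'
import numpy as np,cv2
from scipy.spatial.transform import Rotation as Ro
def cam(s,o=None):
    K=s['intrinsics']
    if 'rvec' in s:
        R=cv2.Rodrigues(s['rvec'])[0];t=s['tvec']
        return K,R,t
    T=np.eye(4);T[:3,:3]=Ro.from_euler('xyz',o['ee_rot']).as_matrix();T[:3,3]=o['tool_pos']
    C=np.linalg.inv(T@s['T_tool_cam']);return K,C[:3,:3],C[:3,3]
def proj(c,P):
    K,R,t=c;p=(R@np.atleast_2d(P).T).T+t;q=(K@p.T).T;return q[:,:2]/q[:,2:]
def back(c,uv,z):
    K,R,t=c;d=R.T@np.linalg.inv(K)@np.array([*uv,1.]);C=-R.T@t;return C+d*(z-C[2])/d[2]
E
python3 - <<'E'
from h import *;import pickle
d=pickle.load(open('s0.pkl','rb'))
c=cam(d['scene'])
for n,uv,z in [('cream',(277,195),.065),('black',(311,181),.07),('weight',(299,203),.037),('mat',(329,242),.004),('heel',(246,244),.021),('lamp foot',(448,150),.02),('lamp shade',(405,135),.15),('jack',(272,150),.02),('press',(365,140),.02),('can',(222,295),.05),('blue',(428,186),.03),('tin',(283,293),.05)]:
    print(n,back(c,uv,z).round(3))
for n in ['scene','side']:
    im=d[n]['color'][:,:,::-1]
    c0=im[150:300,200:370] if n=='scene' else im[150:320,200:400]
    cv2.imwrite(f'pics/{n}0c.png',cv2.resize(c0,None,fx=4 if n=='scene' else 3.5,fy=4 if n=='scene' else 3.5,interpolation=2))
E
```

```text
cream [ 0.491 -0.29   0.065]
black [ 0.511 -0.196  0.07 ]
weight [ 0.529 -0.25   0.037]
mat [ 0.655 -0.251  0.004]
heel [ 0.539 -0.423  0.021]
lamp foot [0.632 0.214 0.02 ]
lamp shade [0.594 0.053 0.15 ]
jack [ 0.316 -0.186  0.02 ]
press [0.452 0.051 0.02 ]
can [ 0.638 -0.549  0.05 ]
blue [0.696 0.062 0.03 ]
tin [ 0.72  -0.439  0.05 ]
```

View pics/scene0c.png

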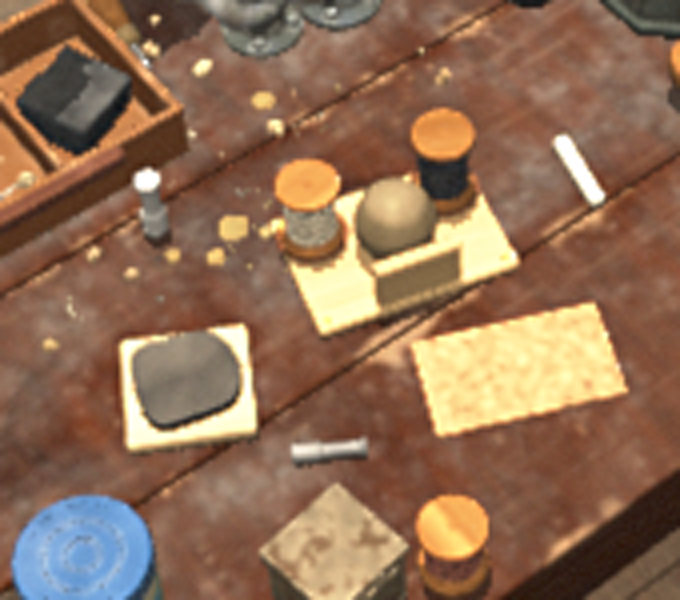

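View pics/side0c.png

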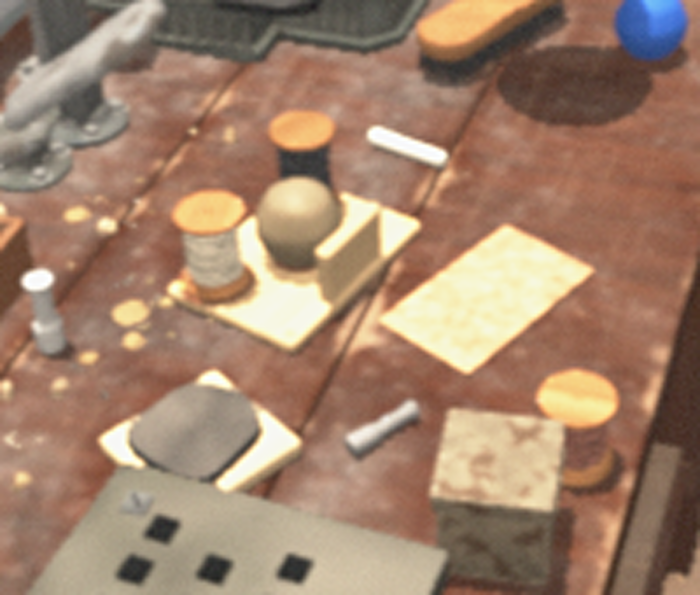

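Run:
```python
from h import *;import pickle
d=pickle.load(open('s0.pkl','rb'))
a=cam(d['scene']);b=cam(d['side'])
def tri(u,v):
    P=[c[0]@np.c_[c[1],c[2]] for c in (a,b)]
    X=cv2.triangulatePoints(P[0],P[1],np.array(u,float).reshape(2,1),np.array(v,float).reshape(2,1));X=(X[:3]/X[3]).ravel()
    return X.round(3),(proj(a,X)-u).round(1),(proj(b,X)-v).round(1)
print('jacktop',tri((275,68),(202,80)));print('jackarm',tri((243,137),(172,193)))
print('lamp shade bottom',tri((405,150),(357,105)))
print('presstop',tri((378,25),(266,45)))
print('weight',tri((299,203),(285,215)))
im=d['scene']['color'][:,:,::-1][0:210,40:360]
cv2.imwrite('pics/arm0.png',cv2.resize(im,None,fx=2.4,fy=2.4))
```

```text
jacktop (array([ 0.302, -0.142,  0.276]), array([[0.9, 1.1]]), array([[-1.6, -1.2]]))
jackarm (array([ 0.207, -0.215,  0.003]), array([[0.4, 0.6]]), array([[-1. , -0.7]]))
lamp shade bottom (array([ 0.639, -0.008,  0.187]), array([[-2.7, -4.7]]), array([[6.1, 4.4]]))
presstop (array([0.288, 0.23 , 0.243]), array([[0.8, 1.1]]), array([[-1.4, -1.1]]))
weight (array([ 0.523, -0.245,  0.025]), array([[0.3, 0.5]]), array([[-0.7, -0.6]]))
```

View pics/arm0.png

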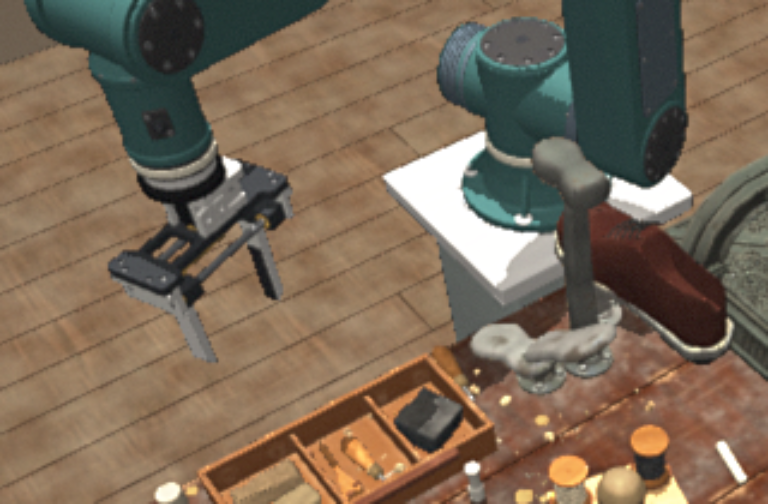

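>>> send_rows(rows=[30, 15, 25, 0, 0, 6.7, 1, 40, 20, 25, 0, 0, 6.7, 1, 40, 20, 25, 0, 0, 6.7, 1, 40, 25, 20, 0, 0, 6.7, 1, 40, 25, 20, 0, 0, 6.7, 1, 40, 25, 15, 0, 0, 6.7, 1, 40, 25, 0, 0, 0, 6.7, 1, 40, 15, 0, 0, 0, 6.5, 1])

```text
time: 1.15
tool_pos: [0.5405, -0.3287, 0.3359]
ee_rot: [3.141, -0.001, -0.204]
wrist_force: [0.1, 0.2, -0.7]
width: 0.0936
```

```bash
cat > shot.py <<'E'
import sys,pickle,cv2
from bench import *
tag=sys.argv[1];d={}
o=get_obs();print(o['time'],o['tool_pos'].round(4) if hasattr(o['tool_pos'],'round') else o['tool_pos'],o['ee_rot'],o['width'],'q',[round(float(x),2) for x in o['joint_positions']],'F',[round(float(x),1) for x in o['wrist_force']])
for n in sys.argv[2:]:
    if n=='wrist': o=get_obs();d['obs']=o
    d[n]=snapshot(n);cv2.imwrite(f'pics/{n}_{tag}.png',d[n]['color'][:,:,::-1])
pickle.dump(d,open(f's_{tag}.pkl','wb'))
E
python3 shot.py 1 wrist scene
```

```text
1.15 [ 0.5405 -0.3287  0.3359] [ 3.14133858e+00 -6.03196513e-04 -2.04380412e-01] 0.09357606943859262 q [-0.64, 0.3, 0.87, 0.0, 1.98, -0.43] F [0.1, 0.2, -0.7]
```

View pics/wrist_1.png

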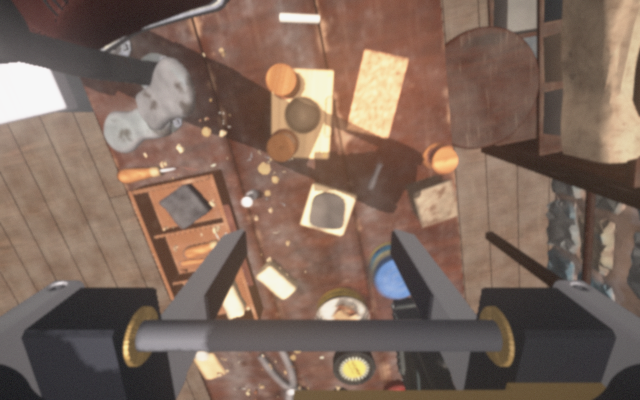

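View pics/scene_1.png

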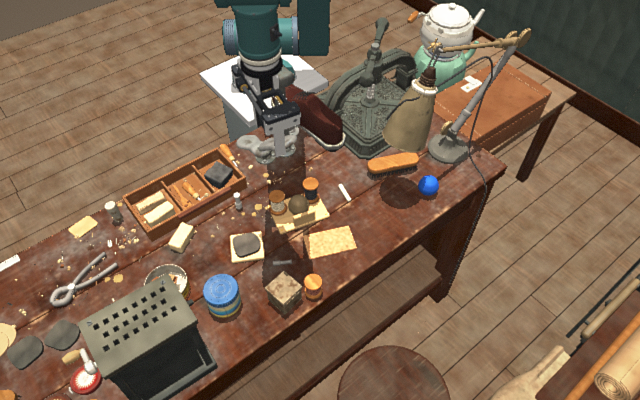

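Run:
```python
import cv2
im=cv2.imread('pics/wrist_1.png')[40:240,240:440]
cv2.imwrite('pics/w1c.png',cv2.resize(cv2.convertScaleAbs(im,alpha=1.3),None,fx=3,fy=3,interpolation=2))
```

```text
(no output)
```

View pics/w1c.png

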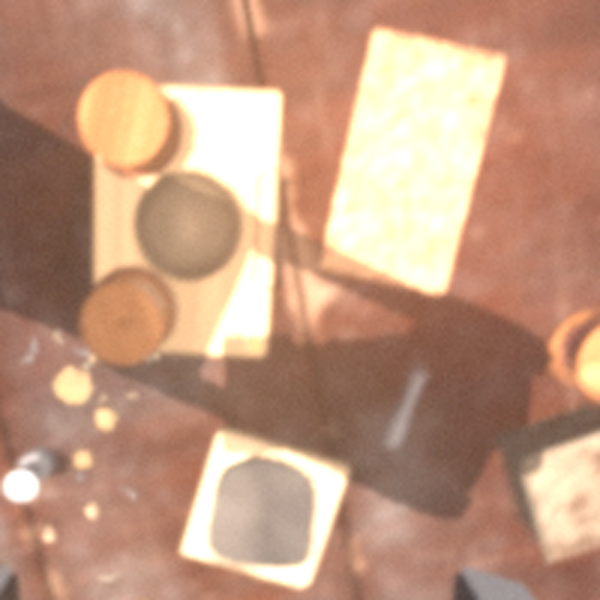

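```bash
cat > fit.py <<'E'
from h import *;import pickle
from scipy.optimize import least_squares
d=pickle.load(open('s_1.pkl','rb'));w=cam(d['wrist'],d['obs']);s=cam(pickle.load(open('s0.pkl','rb'))['scene']);si=cam(pickle.load(open('s0.pkl','rb'))['side'])
W=lambda p:(p[0]/3+240-.33,p[1]/3+40-.33)
S=lambda p:(p[0]/4+200-.4,p[1]/4+150-.4)
D=lambda p:(p[0]/3.5+200-.36,p[1]/3.5+150-.36)
def fit(name,dims,z,obs):
    # obs: list of (cam,pix,local xy)
    best=None
    for y0 in np.arange(-1.2,1.3,.4):
        def f(p):
            r=[]
            for c,uv,l in obs:
                X=[p[0]+np.cos(p[2])*l[0]-np.sin(p[2])*l[1],p[1]+np.sin(p[2])*l[0]+np.cos(p[2])*l[1],z]
                r+=list((proj(c,X)[0]-uv))
            return r
        m=least_squares(f,[.55,-.3,y0])
        if best is None or m.cost<best.cost:best=m
    print(name,best.x.round(4),'rms',np.sqrt(2*best.cost/len(best.fun)).round(2)); return best.x
a,b=.049,.070
for tag,cs in [('w','w'),('s','s'),('all','wsd')]:
    o=[]
    if 'w' in cs:o+=[(w,W((283,88)),(a,b)),(w,W((268,357)),(a,-b))]
    if 's' in cs:o+=[(s,S((518,263)),(a,b)),(s,S((326,333)),(a,-b))]
    if 'd' in cs:o+=[(si,D((420,222)),(a,b)),(si,D((291,348)),(a,-b)),(si,D((170,290)),(-a,-b))]
    st=fit('stand '+tag,0,.010,o)
a,b=.036,.062
for tag,cs in [('w','w'),('s','s'),('d','d'),('all','wsd')]:
    o=[]
    if 'w' in cs:o+=[(w,W(p),l) for p,l in zip([(372,27),(506,57),(444,296),(326,245)],[(-a,b),(a,b),(a,-b),(-a,-b)])]
    if 's' in cs:o+=[(s,S(p),l) for p,l in zip([(412,342),(597,303),(628,391),(438,435)],[(-a,-b),(-a,b),(a,b),(a,-b)])]
    if 'd' in cs:o+=[(si,D(p),l) for p,l in zip([(381,320),(506,225),(594,270),(469,374)],[(-a,-b),(-a,b),(a,b),(a,-b)])]
    fit('mat '+tag,0,.004,o)
a=.04
for tag,cs in [('w','w'),('s','s'),('all','ws')]:
    o=[]
    if 'w' in cs:o+=[(w,W(p),l) for p,l in zip([(218,432),(350,465),(304,588),(181,552)],[(-a,a),(a,a),(a,-a),(-a,-a)])]
    if 's' in cs:o+=[(s,S(p),l) for p,l in zip([(119,342),(247,324),(258,430),(126,447)],[(-a,-a),(-a,a),(a,a),(a,-a)])]
    fit('heel '+tag,0,.012,o)
print('heelpiece',back(w,W((263,511)),.021),back(s,S((187,377)),.021))
print('black',back(w,W((125,118)),.07),back(s,S((443,134)),.07),back(si,D((302,131)),.07))
print('cream',back(w,W((127,316)),.065),back(s,S((308,185)),.065),back(si,D((209,213)),.065))
print('weight',back(w,W((189,226)),.036),back(s,S((396,216)),.036),back(si,D((299,222)),.036))
R=lambda l:st[:2]+np.array([np.cos(st[2])*l[0]-np.sin(st[2])*l[1],np.sin(st[2])*l[0]+np.cos(st[2])*l[1]])
print('seats L',R((-.027,.047)),'R',R((-.027,-.047)),'W',R((.003,0)))
E
python3 fit.py
```

```text
stand w [ 0.5287 -0.2501 -0.2494] rms 0.16
stand s [ 0.5293 -0.254  -0.2451] rms 0.61
stand all [ 0.5277 -0.252  -0.249 ] rms 1.0
mat w [ 0.6546 -0.243  -0.4218] rms 2.49
mat s [ 0.6543 -0.2487 -0.4196] rms 0.19
mat d [ 0.6519 -0.2495 -0.4039] rms 0.32
mat all [ 0.6536 -0.2452 -0.4173] rms 1.82
heel w [ 0.5385 -0.4191 -0.4957] rms 0.6
heel s [ 0.5391 -0.4228 -0.5131] rms 0.21
heel all [ 0.5385 -0.4204 -0.5013] rms 0.76
heelpiece [ 0.53865131 -0.41619557  0.021     ] [ 0.53954045 -0.42244395  0.021     ]
black [ 0.51526282 -0.19809461  0.07      ] [ 0.51585532 -0.20135346  0.07      ] [ 0.51385358 -0.20365827  0.07      ]
cream [ 0.49399697 -0.28701725  0.065     ] [ 0.49229154 -0.29286951  0.065     ] [ 0.48941599 -0.29448529  0.065     ]
weight [ 0.53200751 -0.25144857  0.036     ] [ 0.529115   -0.25109909  0.036     ] [ 0.52889498 -0.25263378  0.036     ]
seats L [ 0.51309282 -0.19974575] R [ 0.48992464 -0.29084589] W [ 0.53058324 -0.25268992]
```

>>> send_rows(rows=[-4, 22, -10, 0, 0, -0.5, 1, -4, 22, -26, 0, 0, -0.5, 1, -4, 22, -35, 0, 0, -0.5, 1, -4, 22, -35, 0, 0, -0.5, 1, -4, 22, -35, 0, 0, -0.5, 1, -4, 13, -25, 0, 0, 0, 1, -2, 6, -10, 0, 0, 0, 1, 0, 0, 0, 0, 0, 0, 1])

```text
time: 2.25
tool_pos: [0.5126, -0.2012, 0.1593]
ee_rot: [3.141, 0.001, -0.253]
wrist_force: [0.0, -0.5, -0.2]
width: 0.0939
```

```bash
python3 shot.py 2 wrist side
python3 - <<'E'
from h import *;import pickle
d=pickle.load(open('s_2.pkl','rb'));w=cam(d['wrist'],d['obs'])
o=d['obs']['tool_pos']
print(proj(w,[[o[0],o[1],.07],[o[0],o[1],.010],o]))
E
```

```text
2.25 [ 0.5126 -0.2012  0.1593] [ 3.14139960e+00  6.66076819e-04 -2.53182922e-01] 0.09386311210867329 q [-0.48, 0.1, 1.45, -0.0, 1.59, -0.22] F [0.0, -0.5, -0.2]
[[318.45418511 201.24237785]
 [318.45361117 185.53563791]
 [318.45566118 241.63764392]]
```

View pics/wrist_2.png

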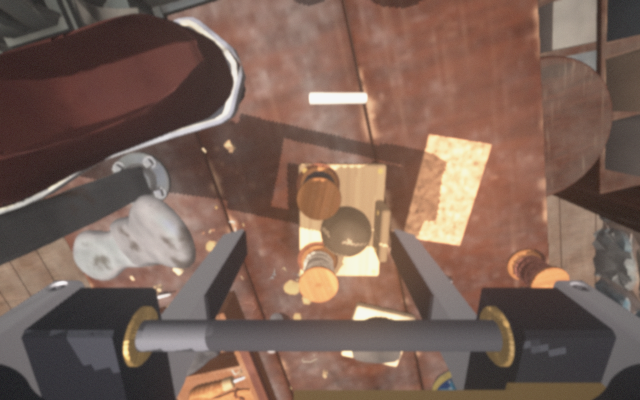

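View pics/side_2.png

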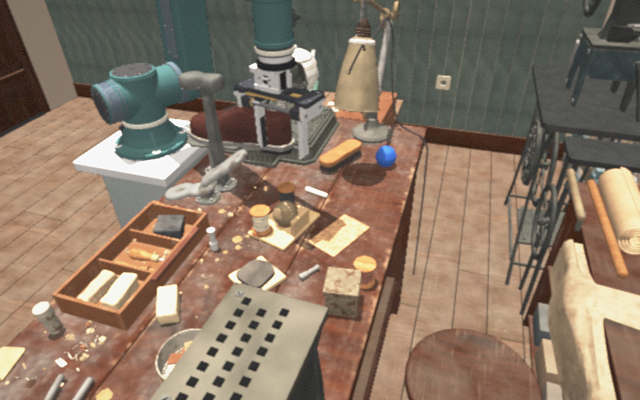

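Run:
```python
import cv2
im=cv2.imread('pics/wrist_2.png')[120:320,270:500]
cv2.imwrite('pics/w2c.png',cv2.resize(cv2.convertScaleAbs(im,alpha=1.5),None,fx=3.4,fy=3,interpolation=2) if 0 else cv2.resize(cv2.convertScaleAbs(im,alpha=1.5),None,fx=3,fy=3,interpolation=2))
```

```text
(no output)
```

View pics/w2c.png

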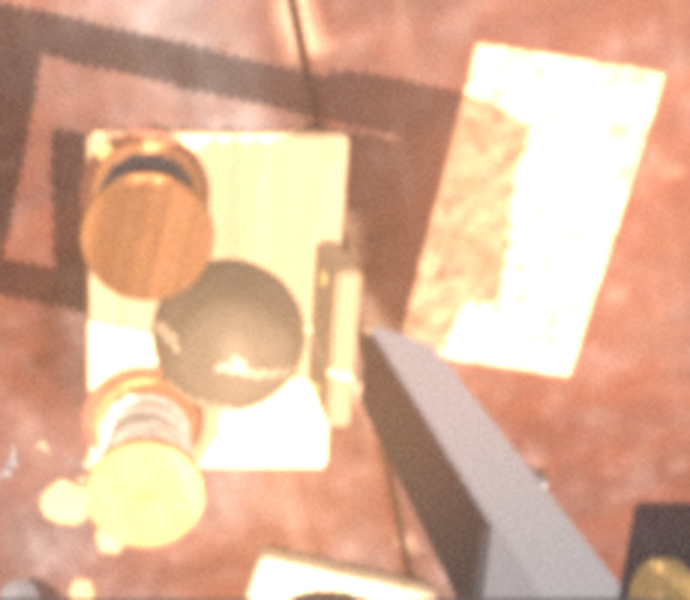

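```bash
python3 shot.py 2b scene
python3 - <<'E'
from h import *;import pickle
d=pickle.load(open('s_2.pkl','rb'));e=pickle.load(open('s_2b.pkl','rb'))
o=d['obs'];R=Ro.from_euler('xyz',o['ee_rot']).as_matrix();T=o['tool_pos']
pts=np.array([T+R@np.array(p) for p in [(.0469,.008,0),(.0469,-.008,0),(.0595,.008,0),(-.0469,.008,0),(-.0469,-.008,0),(-.0595,.008,0)]])
for n,c,im in [('side',cam(d['side']),d['side']['color']),('scene',cam(e['scene']),e['scene']['color'])]:
    uv=proj(c,pts);print(n,uv.round(1).tolist())
    x0,y0=uv.mean(0).astype(int)-[50,40];k=7
    v=cv2.resize(im[y0:y0+70,x0:x0+100,::-1],None,fx=k,fy=k,interpolation=2)
    for a in uv: cv2.circle(v,tuple(int(t) for t in ((a-[x0,y0]+.5)*k)),3,(0,0,255),-1)
    cv2.imwrite(f'pics/tips_{n}.png',v)
E
```

```text
2.35 [ 0.5138 -0.202   0.1609] [ 3.14070250e+00 -2.47319406e-03 -2.53488733e-01] 0.09412929821845863 q [-0.48, 0.1, 1.44, -0.0, 1.59, -0.22] F [0.2, 0.6, -0.8]
side [[299.1, 159.1], [303.5, 155.7], [304.2, 160.7], [263.5, 147.7], [268.0, 144.6], [258.9, 146.2]]
scene [[313.8, 173.2], [319.8, 171.2], [315.9, 176.9], [298.9, 147.5], [304.7, 145.7], [297.0, 144.2]]
```

View pics/tips_side.png

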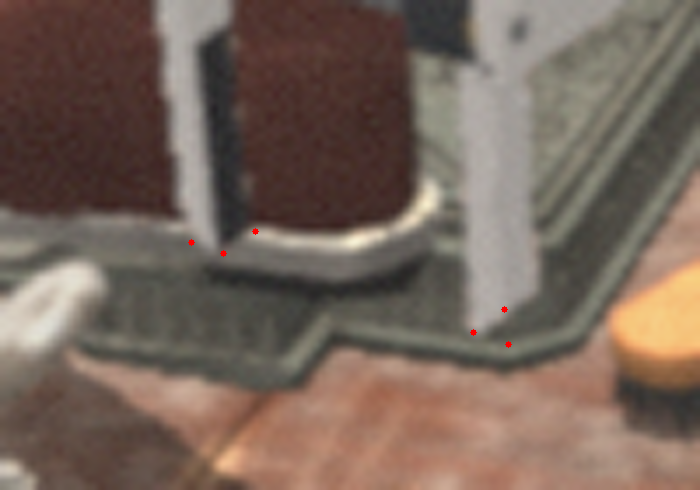

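View pics/tips_scene.png

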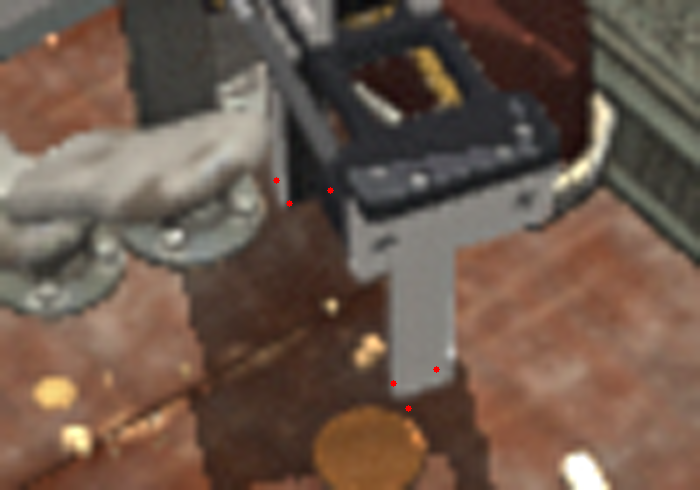

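>>> send_rows(rows=[1, 2, -25, 0, 0, 0, 1, 0, 0, -25, 0, 0, 0, 1, 0, 0, -25, 0, 0, 0, 1, 0, 0, -25, 0, 0, 0, 1, 0, 0, -20, 0, 0, 0, 1, 0, 0, -12, 0, 0, 0, 1, 0, 0, -6, 0, 0, 0, 1, 0, 0, 0, 0, 0, 0, 1])

```text
time: 3.4
tool_pos: [0.5145, -0.1992, 0.0218]
ee_rot: [3.141, -0.001, -0.253]
wrist_force: [-0.5, 0.3, -1.7]
width: 0.0939
```

```bash
python3 shot.py 3 wrist side
```

```text
3.4 [ 0.5145 -0.1992  0.0218] [ 3.14146081e+00 -6.16994260e-04 -2.52771319e-01] 0.09392458689211002 q [-0.47, 0.2, 1.62, 0.0, 1.32, -0.22] F [-0.5, 0.3, -1.7]
```

View pics/wrist_3.png

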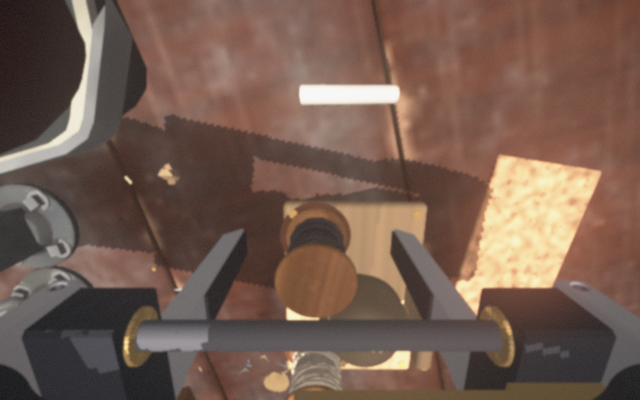

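View pics/side_3.png

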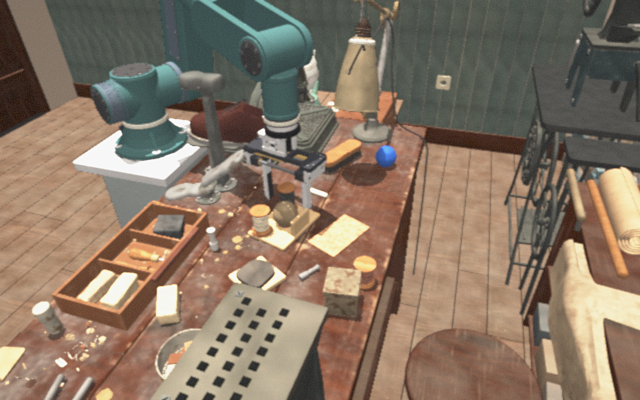

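>>> send_rows(rows=[-1, 1.5, 0, 0, 0, 0, 1, 0, 0, 0, 0, 0, 0, 1, 0, 0, 0, 0, 0, 0, 0.5, 0, 0, 0, 0, 0, 0, 0.3, 0, 0, 0, 0, 0, 0, 0.2, 0, 0, 0, 0, 0, 0, 0, 0, 0, 0, 0, 0, 0, 0, 0, 0, 0, 0, 0, 0, 0])

```text
time: 4.5
tool_pos: [0.5132, -0.1975, 0.0215]
ee_rot: [3.142, -0.0, -0.253]
wrist_force: [-0.2, 0.0, 0.2]
width: 0.0419
```

>>> send_rows(rows=[0, 0, 0, 0, 0, 0, 0, 0, 0, 0, 0, 0, 0, 0, 0, 0, 0, 0, 0, 0, 0, 0, 0, 10, 0, 0, 0, 0, 0, 0, 20, 0, 0, 0, 0, 0, 0, 35, 0, 0, 0, 0, 0, 0, 35, 0, 0, 0, 0, 0, 0, 0, 0, 0, 0, 0])

```text
time: 5.5
tool_pos: [0.5154, -0.1986, 0.1259]
ee_rot: [3.14, -0.008, -0.253]
wrist_force: [0.5, -0.3, -0.6]
width: 0.0414
```

```bash
python3 shot.py 4 wrist side
```

```text
5.5 [ 0.5154 -0.1986  0.1259] [ 3.13980813 -0.00831822 -0.25259698] 0.04141920307696341 q [-0.47, 0.11, 1.5, 0.0, 1.52, -0.22] F [0.5, -0.3, -0.6]
```

View pics/wrist_4.png

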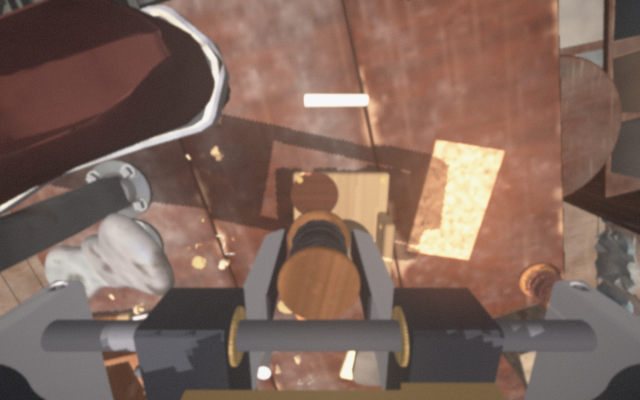

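View pics/side_4.png

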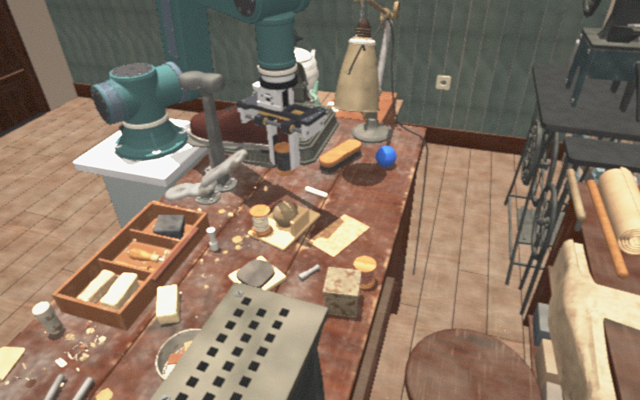

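>>> send_rows(rows=[15, -2, 0, 0, 0, 0, 0, 28, -4, 0, 0, 0, 0, 0, 28, -4, 0, 0, 0, 0, 0, 28, -4, -5, 0, 0, 0, 0, 28, -3, -20, 0, 0, 0, 0, 18, -2, -25, 0, 0, 0, 0, 8, -1, -20, 0, 0, 0, 0, 0, 0, -5, 0, 0, 0, 0])

```text
time: 6.6
tool_pos: [0.6648, -0.2167, 0.0425]
ee_rot: [-3.141, 0.006, -0.252]
wrist_force: [-0.2, -0.1, -0.5]
width: 0.0414
```

```bash
python3 shot.py 5 wrist scene side
python3 - <<'E'
import cv2
a=cv2.imread('pics/scene_5.png')[150:290,210:390];b=cv2.imread('pics/side_5.png')[150:290,210:390]
cv2.imwrite('pics/c5.png',cv2.resize(cv2.vconcat([a,b]),None,fx=2.1*1.5,fy=2.1,interpolation=2) if 0 else cv2.resize(cv2.hconcat([a,b]),None,fx=2.2,fy=2.2,interpolation=2))
E
```

```text
6.6 [ 0.6648 -0.2167  0.0425] [-3.14076636  0.00603433 -0.25234637] 0.041360812757136774 q [-0.4, 0.49, 1.19, -0.0, 1.47, -0.14] F [-0.2, -0.1, -0.5]
```

View pics/wrist_5.png

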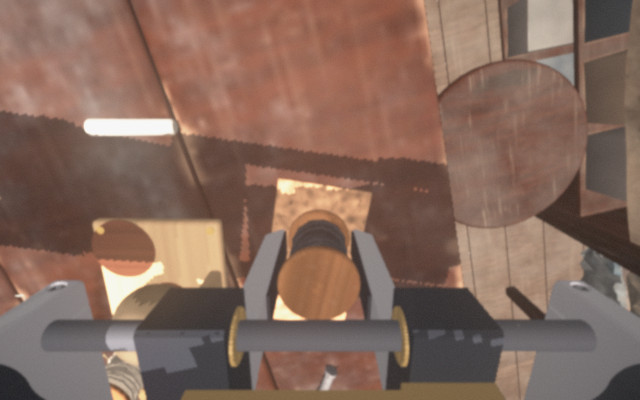

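View pics/c5.png

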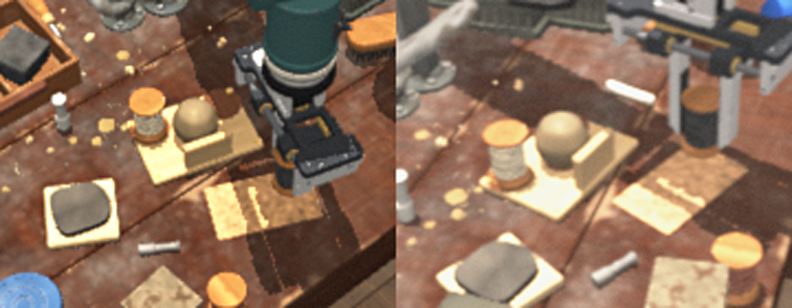

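>>> send_rows(rows=[0, 0, -5, 0, 0, 0, 0, 0, 0, -8, 0, 0, 0, 0, 0, 0, -7, 0, 0, 0, 0, 0, 0, -2, 0, 0, 0, 0, 0, 0, 0, 0, 0, 0, 0, 0, 0, 0, 0, 0, 0, 0, 0, 0, 0, 0, 0, 0, 0, 0, 0, 0, 0, 0, 0, 0])

```text
time: 7.75
tool_pos: [0.6663, -0.2175, 0.0247]
ee_rot: [3.142, -0.001, -0.253]
wrist_force: [-1.2, 0.3, -0.6]
width: 0.0416
```

```bash
python3 shot.py 6 ; sleep 0; python3 shot.py 6 side;python3 shot.py 6b
```

```text
7.75 [ 0.6663 -0.2175  0.0247] [ 3.14153770e+00 -5.27882282e-04 -2.52583765e-01] 0.041628010986368286 q [-0.4, 0.51, 1.21, 0.0, 1.43, -0.14] F [-1.2, 0.3, -0.6]
7.75 [ 0.6663 -0.2175  0.0247] [ 3.14153770e+00 -5.27882282e-04 -2.52583765e-01] 0.041628010986368286 q [-0.4, 0.51, 1.21, 0.0, 1.43, -0.14] F [-1.2, 0.3, -0.6]
7.8 [ 0.6663 -0.2176  0.0247] [ 3.14154266e+00 -4.78409120e-04 -2.52643460e-01] 0.04170624359829596 q [-0.4, 0.51, 1.21, 0.0, 1.43, -0.14] F [-0.2, 0.4, -0.9]
```

>>> send_rows(rows=[0, 0, -4, 0, 0, 0, 0, 0, 0, -3, 0, 0, 0, 0, 0, 0, -1, 0, 0, 0, 0, 0, 0, 0, 0, 0, 0, 0, 0, 0, 0, 0, 0, 0, 0, 0, 0, 0, 0, 0, 0, 0, 0, 0, 0, 0, 0, 0, 0, 0, 0, 0, 0, 0, 0, 0])

```text
time: 8.8
tool_pos: [0.6662, -0.2175, 0.0166]
ee_rot: [3.142, -0.0, -0.253]
wrist_force: [-0.4, -0.6, -0.8]
width: 0.0418
```

```bash
python3 shot.py 7 side
python3 - <<'E'
import cv2
b=cv2.imread('pics/side_7.png')[130:280,280:400]
cv2.imwrite('pics/c7.png',cv2.resize(b,None,fx=4,fy=4,interpolation=2))
E
```

```text
8.8 [ 0.6662 -0.2175  0.0166] [ 3.14155132e+00 -2.39782696e-04 -2.52641452e-01] 0.041823486308973735 q [-0.4, 0.51, 1.21, -0.0, 1.42, -0.14] F [-0.4, -0.6, -0.8]
```

View pics/c7.png

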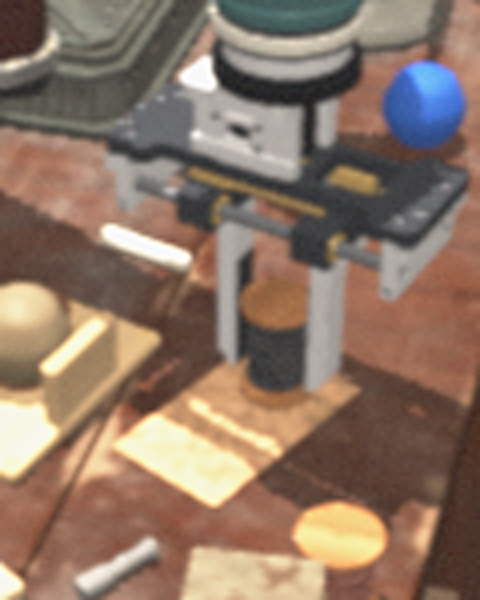

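>>> send_rows(rows=[0, 0, -0.8, 0, 0, 0, 0, 0, 0, 0, 0, 0, 0, 0.52, 0, 0, 0, 0, 0, 0, 0.6, 0, 0, 0, 0, 0, 0, 1, 0, 0, 0, 0, 0, 0, 1, 0, 0, 0, 0, 0, 0, 1, 0, 0, 20, 0, 0, 0, 1, 0, 0, 30, 0, 0, 0, 1])

```text
time: 9.85
tool_pos: [0.6656, -0.2173, 0.0662]
ee_rot: [-3.141, 0.002, -0.253]
wrist_force: [-0.6, 0.9, -0.6]
width: 0.0942
```

>>> send_rows(rows=[0, 0, 35, 0, 0, 0, 1, -20, -9, 35, 0, 0, 0, 1, -30, -13, 15, 0, 0, 0, 1, -35, -14, 0, 0, 0, 0, 1, -35, -14, 0, 0, 0, 0, 1, -35, -14, 0, 0, 0, 0, 1, -20, -8, 0, 0, 0, 0, 1, 0, 0, 0, 0, 0, 0, 1])

```text
time: 10.85
tool_pos: [0.4909, -0.2901, 0.152]
ee_rot: [3.141, -0.002, -0.254]
wrist_force: [-0.1, 0.9, 0.4]
width: 0.0942
```

```bash
python3 shot.py 8 wrist scene side
python3 - <<'E'
import cv2
a=cv2.imread('pics/scene_8.png')[150:290,210:390];b=cv2.imread('pics/side_8.png')[150:290,210:390]
cv2.imwrite('pics/c8.png',cv2.resize(cv2.hconcat([a,b]),None,fx=2.2,fy=2.2,interpolation=2))
E
```

```text
10.85 [ 0.4909 -0.2901  0.152 ] [ 3.14111016e+00 -2.25321476e-03 -2.54367545e-01] 0.09420496678163488 q [-0.63, 0.15, 1.41, 0.0, 1.58, -0.38] F [-0.1, 0.9, 0.4]
```

View pics/wrist_8.png

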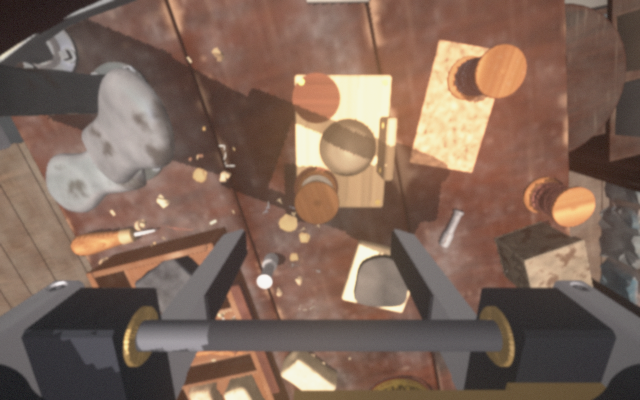

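View pics/c8.png

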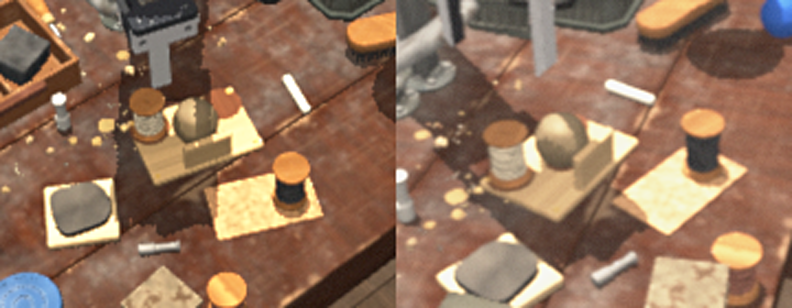

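Run:
```python
from h import *;import pickle
im=cv2.imread('pics/wrist_8.png')[50:240,270:470]
cv2.imwrite('pics/w8c.png',cv2.resize(cv2.convertScaleAbs(im,alpha=1.3),None,fx=3.1,fy=3.1,interpolation=2))
d=pickle.load(open('s_8.pkl','rb'));w=cam(d['wrist'],d['obs']);o=d['obs']['tool_pos']
print(((proj(w,[[o[0],o[1],.065]])-[270,50]+.33)*3.1))
```

```text
[[150.3782519  472.02489122]]
```

View pics/w8c.png

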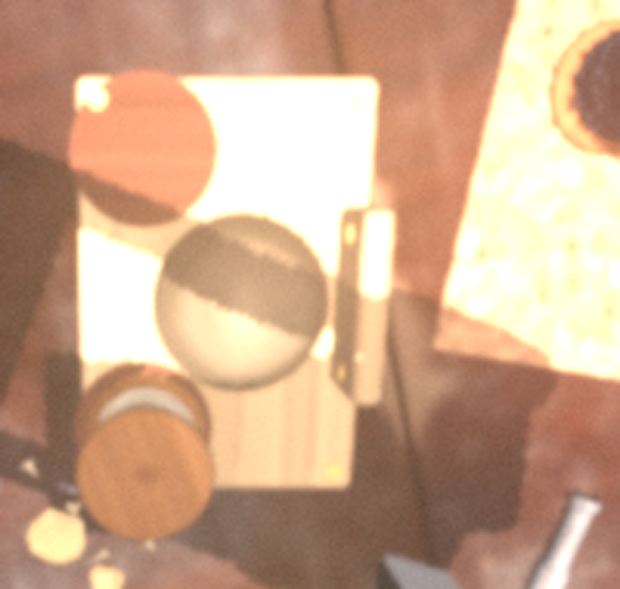

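>>> send_rows(rows=[-1, 1, -25, 0, 0, 0, 1, 0, 0, -30, 0, 0, 0, 1, 0, 0, -30, 0, 0, 0, 1, 0, 0, -25, 0, 0, 0, 1, 0, 0, -15, 0, 0, 0, 1, 0, 0, -8, 0, 0, 0, 1, 0, 0, 0, 0, 0, 0, 1, 0, 0, 0, 0, 0, 0, 1])

```text
time: 12.0
tool_pos: [0.491, -0.289, 0.0189]
ee_rot: [3.141, -0.002, -0.253]
wrist_force: [0.4, 0.1, 0.4]
width: 0.0938
```

```bash
python3 shot.py 9 wrist
```

```text
12.0 [ 0.491  -0.289   0.0189] [ 3.14078958e+00 -2.16768403e-03 -2.52540148e-01] 0.09380130993563686 q [-0.63, 0.24, 1.58, 0.0, 1.32, -0.38] F [0.4, 0.1, 0.4]
```

View pics/wrist_9.png

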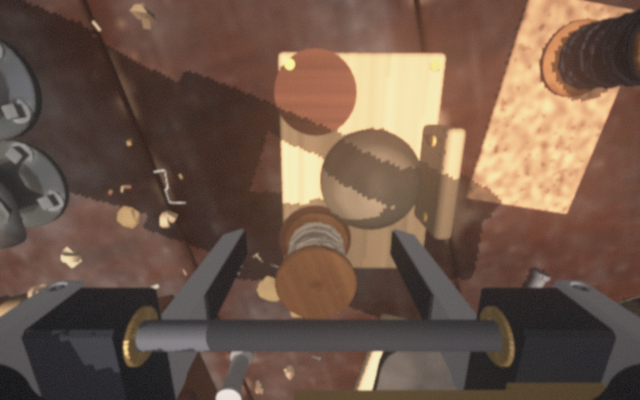

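>>> send_rows(rows=[-1, 0, 0, 0, 0, 0, 1, 0, 0, 0, 0, 0, 0, 1, 0, 0, 0, 0, 0, 0, 0.5, 0, 0, 0, 0, 0, 0, 0.3, 0, 0, 0, 0, 0, 0, 0.2, 0, 0, 0, 0, 0, 0, 0, 0, 0, 0, 0, 0, 0, 0, 0, 0, 0, 0, 0, 0, 0])

```text
time: 13.05
tool_pos: [0.4892, -0.2885, 0.0177]
ee_rot: [-3.142, -0.0, -0.253]
wrist_force: [-0.4, -0.7, 0.2]
width: 0.0417
```

>>> send_rows(rows=[0, 0, 0, 0, 0, 0, 0, 0, 0, 0, 0, 0, 0, 0, 0, 0, 0, 0, 0, 0, 0, 0, 0, 10, 0, 0, 0, 0, 0, 0, 20, 0, 0, 0, 0, 0, 0, 35, 0, 0, 0, 0, 0, 0, 35, 0, 0, 0, 0, 0, 0, 10, 0, 0, 0, 0])

```text
time: 14.05
tool_pos: [0.4906, -0.2895, 0.1314]
ee_rot: [3.139, -0.006, -0.253]
wrist_force: [-0.6, 0.1, -1.1]
width: 0.0415
```

>>> send_rows(rows=[15, 1, 0, 0, 0, 0, 0, 28, 3, 0, 0, 0, 0, 0, 28, 3, 0, 0, 0, 0, 0, 28, 3, -5, 0, 0, 0, 0, 27, 3, -20, 0, 0, 0, 0, 18, 2, -25, 0, 0, 0, 0, 8, 0, -30, 0, 0, 0, 0, 0, 0, -20, 0, 0, 0, 0])

```text
time: 15.05
tool_pos: [0.6403, -0.2719, 0.0226]
ee_rot: [-3.14, 0.006, -0.252]
wrist_force: [0.2, -0.1, 0.5]
width: 0.0414
```

>>> send_rows(rows=[0, 0, -8, 0, 0, 0, 0, 0, 0, -2, 0, 0, 0, 0, 0, 0, 0, 0, 0, 0, 0, 0, 0, 0, 0, 0, 0, 0, 0, 0, 0, 0, 0, 0, 0, 0, 0, 0, 0, 0, 0, 0, 0, 0, 0, 0, 0, 0, 0, 0, 0, 0, 0, 0, 0, 0])

```text
time: 16.05
tool_pos: [0.6412, -0.2735, 0.0177]
ee_rot: [-3.142, -0.0, -0.253]
wrist_force: [-0.3, -0.2, -0.4]
width: 0.041
```

```bash
python3 shot.py 10 side
python3 - <<'E'
import cv2
b=cv2.imread('pics/side_10.png')[130:280,260:400]
cv2.imwrite('pics/c10.png',cv2.resize(b,None,fx=4,fy=4,interpolation=2))
E
```

```text
16.05 [ 0.6412 -0.2735  0.0177] [-3.14159235e+00 -1.17344522e-05 -2.52586376e-01] 0.04102965028275295 q [-0.48, 0.5, 1.22, 0.0, 1.41, -0.23] F [-0.3, -0.2, -0.4]
```

View pics/c10.png

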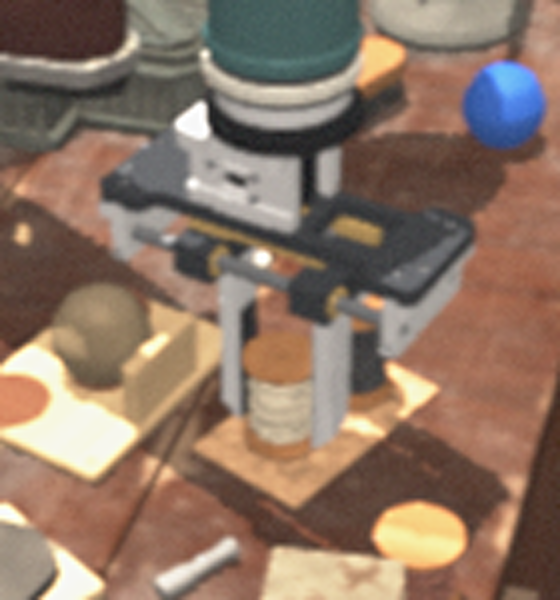

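Lower 5.5 mm and release, then rise clear and move toward the weight.

>>> send_rows(rows=[0, 0, -3, 0, 0, 0, 0, 0, 0, -2, 0, 0, 0, 0, 0, 0, -0.7, 0, 0, 0, 0, 0, 0, 0, 0, 0, 0, 0.52, 0, 0, 0, 0, 0, 0, 0.6, 0, 0, 0, 0, 0, 0, 1, 0, 0, 0, 0, 0, 0, 1, 0, 0, 0, 0, 0, 0, 1])

```text
time: 17.1
tool_pos: [0.6412, -0.2735, 0.0121]
ee_rot: [3.142, -0.0, -0.253]
wrist_force: [0.0, -0.3, 0.5]
width: 0.0826
```

>>> send_rows(rows=[0, 0, 20, 0, 0, 0, 1, 0, 0, 40, 0, 0, 0, 1, 0, 0, 50, 0, 0, 0, 1, -20, 0, 50, 0, 0, 10, 1, -35, 0, 10, 0, 0, 10, 1, -35, 0, 0, 0, 0, 10, 1, -20, 0, 0, 0, 0, 10, 1, 0, 0, 0, 0, 0, 10, 1])

```text
time: 18.1
tool_pos: [0.5302, -0.2738, 0.1847]
ee_rot: [3.139, -0.001, 0.625]
wrist_force: [0.5, 0.2, 0.7]
width: 0.0938
```

```bash
python3 shot.py 11 wrist scene side
python3 - <<'E'
import cv2
a=cv2.imread('pics/scene_11.png')[150:290,210:390];b=cv2.imread('pics/side_11.png')[150:290,210:390]
cv2.imwrite('pics/c11.png',cv2.resize(cv2.hconcat([a,b]),None,fx=2.2,fy=2.2,interpolation=2))
E
```

```text
18.1 [ 0.5302 -0.2738  0.1847] [ 3.13860117e+00 -1.09302534e-03  6.24707243e-01] 0.09383604387781161 q [-0.57, 0.19, 1.29, -0.0, 1.65, -1.2] F [0.5, 0.2, 0.7]
```

View pics/wrist_11.png

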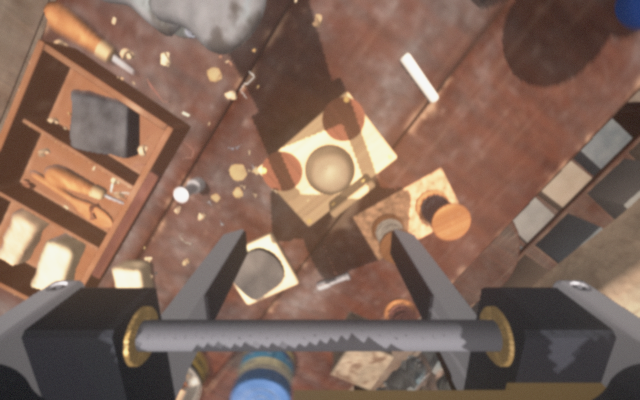

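View pics/c11.png

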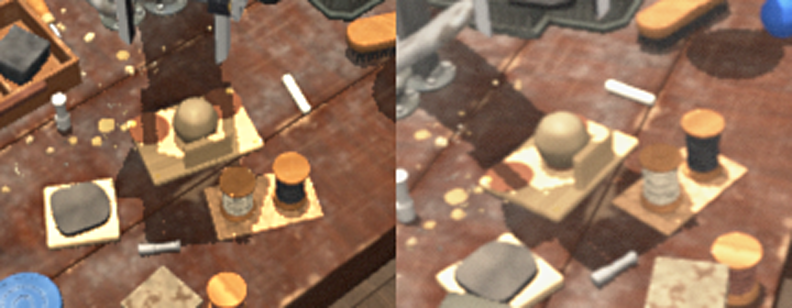

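>>> send_rows(rows=[0, 4, 0, 0, 0, 10, 1, 0, 6, 0, 0, 0, 10, 1, 0, 6, -10, 0, 0, 10, 1, 0, 6, -20, 0, 0, 10, 1, 0, 1, -20, 0, 0, 0, 1, 0, 0, -10, 0, 0, 0, 1, 0, 0, 0, 0, 0, 0, 1, 0, 0, 0, 0, 0, 0, 1])

```text
time: 19.25
tool_pos: [0.5318, -0.2509, 0.1231]
ee_rot: [3.14, 0.0, 1.317]
wrist_force: [0.4, 0.3, -0.3]
width: 0.094
```

```bash
python3 shot.py 12 wrist
python3 - <<'E'
from h import *;import pickle
d=pickle.load(open('s_12.pkl','rb'));w=cam(d['wrist'],d['obs']);o=d['obs']['tool_pos']
print(proj(w,[[o[0],o[1],.036],[o[0],o[1],.01],[.5132,-.1975,.01],[.4892,-.2885,.01]]))
im=cv2.imread('pics/wrist_12.png')[100:290,230:430]
cv2.imwrite('pics/w12c.png',cv2.resize(im,None,fx=3,fy=3,interpolation=2))
E
```

```text
19.25 [ 0.5318 -0.2509  0.1231] [3.13987770e+00 4.64842620e-04 1.31747561e+00] 0.09397088297770069 q [-0.54, 0.2, 1.41, 0.0, 1.53, -1.85] F [0.4, 0.3, -0.3]
[[318.26882681 201.72812048]
 [318.27485145 194.04760347]
 [365.96478396 163.51182222]
 [270.57162376 163.0428373 ]]
```

View pics/w12c.png

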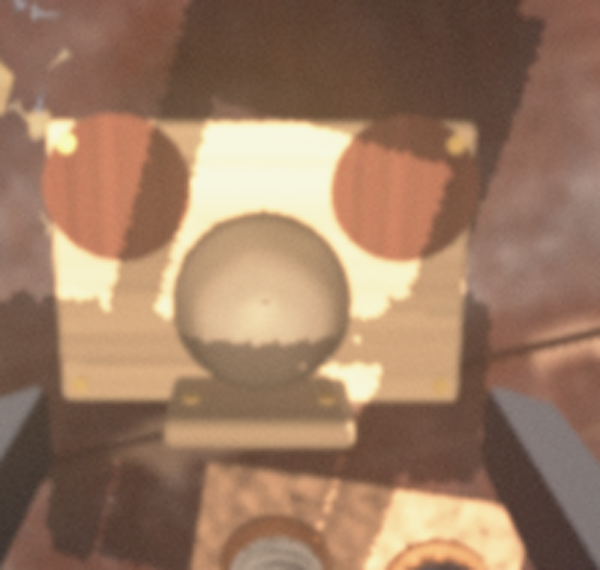

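>>> send_rows(rows=[-1, -1, -20, 0, 0, 0, 1, 0, 0, -30, 0, 0, 0, 1, 0, 0, -25, 0, 0, 0, 1, 0, 0, -18, 0, 0, 0, 1, 0, 0, -9, 0, 0, 0, 1, 0, 0, -3, 0, 0, 0, 1, 0, 0, 0, 0, 0, 0, 1, 0, 0, 0, 0, 0, 0, 1])

```text
time: 20.3
tool_pos: [0.5308, -0.2519, 0.018]
ee_rot: [3.14, 0.0, 1.318]
wrist_force: [-0.6, 0.3, -0.1]
width: 0.0944
```

```bash
python3 shot.py 13 wrist side
```

```text
20.3 [ 0.5308 -0.2519  0.018 ] [3.13983529e+00 4.44175744e-04 1.31815956e+00] 0.09440672937847926 q [-0.54, 0.28, 1.53, 0.0, 1.33, -1.86] F [-0.6, 0.3, -0.1]
```

View pics/wrist_13.png

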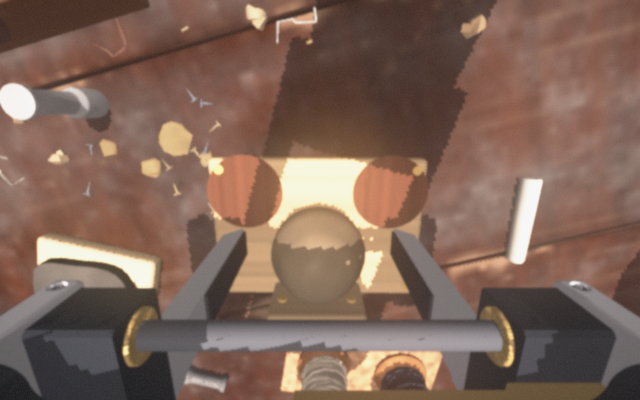

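View pics/side_13.png

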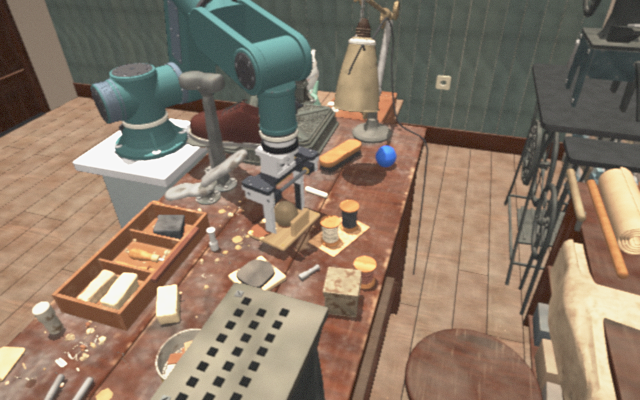

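>>> send_rows(rows=[0, 0, -1, 0, 0, 0, 1, 0, 0, 0, 0, 0, 0, 0.7, 0, 0, 0, 0, 0, 0, 0.6, 0, 0, 0, 0, 0, 0, 0, 0, 0, 0, 0, 0, 0, 0, 0, 0, 0, 0, 0, 0, 0, 0, 0, 0, 0, 0, 0, 0, 0, 0, 0, 0, 0, 0, 0])

```text
time: 21.4
tool_pos: [0.5302, -0.2517, 0.016]
ee_rot: [3.142, 0.0, 1.318]
wrist_force: [-0.5, -0.5, 0.0]
width: 0.0536
```

>>> send_rows(rows=[0, 0, 3, 0, 0, 0, 0, 0, 0, 7, 0, 0, 0, 0, 0, 0, 15, 0, 0, 0, 0, 0, 0, 20, 0, 0, 0, 0, 0, 0, 20, 0, 0, 0, 0, 0, 0, 10, 0, 0, 0, 0, 0, 0, 0, 0, 0, 0, 0, 0, 0, 0, 0, 0, 0, 0])

```text
time: 22.4
tool_pos: [0.5296, -0.2512, 0.0902]
ee_rot: [-3.14, -0.001, 1.318]
wrist_force: [-0.5, 0.1, -3.6]
width: 0.0538
```

```bash
python3 shot.py 14 wrist side
python3 - <<'E'
import cv2
a=cv2.imread('pics/wrist_14.png')[100:320,180:440];b=cv2.imread('pics/side_14.png')[130:270,220:390]
cv2.imwrite('pics/c14.png',cv2.hconcat([cv2.resize(a,(400,340)),cv2.resize(b,(390,340))]))
E
```

```text
22.4 [ 0.5296 -0.2512  0.0902] [-3.14004868e+00 -5.48807943e-04  1.31817537e+00] 0.053764250758042934 q [-0.54, 0.22, 1.45, 0.0, 1.47, -1.86] F [-0.5, 0.1, -3.6]
```

View pics/c14.png

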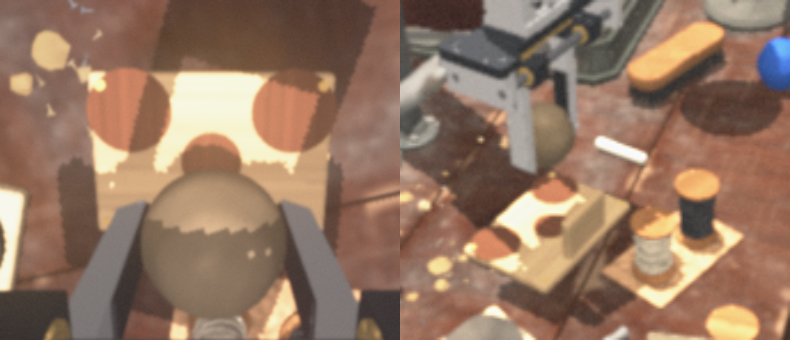

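Run:
```python
import cv2
a=cv2.imread('pics/wrist_14.png')[190:330,250:390];b=cv2.imread('pics/wrist_13.png')[190:330,250:390]
f=lambda x:cv2.resize(cv2.convertScaleAbs(x,alpha=1.3),(395,395),interpolation=2)
cv2.imwrite('pics/c14b.png',cv2.hconcat([f(a),f(b)]))
```

```text
(no output)
```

View pics/c14b.png

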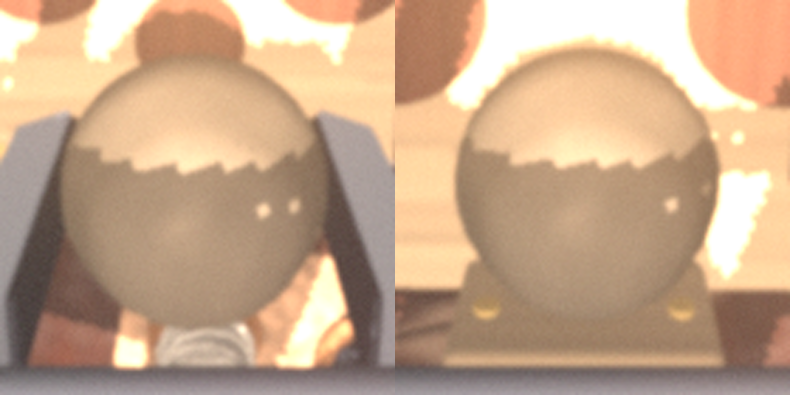

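>>> send_rows(rows=[0, -12, 0, 0, 0, 0, 0, 1, -28, 0, 0, 0, 0, 0, 2, -34, 0, 0, 0, 0, 0, 2, -34, 0, 0, 0, 0, 0, 2, -32, 0, 0, 0, 0, 0, 1, -20, 0, 0, 0, 0, 0, 0, -8, 0, 0, 0, 0, 0, 0, 0, 0, 0, 0, 0, 0])

```text
time: 23.5
tool_pos: [0.5378, -0.4198, 0.0904]
ee_rot: [-3.141, -0.001, 1.317]
wrist_force: [-0.8, 0.6, -2.7]
width: 0.0534
```

>>> send_rows(rows=[0, 0, -10, 0, 0, 0, 0, 0, 0, -15, 0, 0, 0, 0, 0, 0, -10, 0, 0, 0, 0, 0, 0, -5, 0, 0, 0, 0, 0, 0, 0, 0, 0, 0, 0, 0, 0, 0, 0, 0, 0, 0, 0, 0, 0, 0, 0, 0, 0, 0, 0, 0, 0, 0, 0, 0])

```text
time: 24.5
tool_pos: [0.5384, -0.4197, 0.0515]
ee_rot: [3.141, 0.0, 1.318]
wrist_force: [0.4, -0.3, -3.3]
width: 0.0535
```

```bash
python3 shot.py 15 wrist scene
python3 - <<'E'
from h import *;import pickle
im=cv2.imread('pics/scene_15.png')[190:280,200:320]
cv2.imwrite('pics/c15.png',cv2.resize(im,None,fx=6,fy=6,interpolation=2))
d=pickle.load(open('s_15.pkl','rb'));w=cam(d['wrist'],d['obs'])
def sq(c,z,yaw,a,z0):
    return [[c[0]+np.cos(yaw)*x-np.sin(yaw)*y,c[1]+np.sin(yaw)*x+np.cos(yaw)*y,z0] for x,y in [(-a,-a),(-a,a),(a,a),(a,-a)]]
v=cv2.imread('pics/wrist_15.png')
p=proj(w,sq((.538,-.420),0,-.505,.04,.012));print(p)
cv2.polylines(v,[np.int32(p*8)],True,(0,0,255),1,shift=3)
cv2.imwrite('pics/w15.png',v)
E
```

```text
24.5 [ 0.5384 -0.4197  0.0515] [3.14080748e+00 3.31788705e-04 1.31809950e+00] 0.05351272779294034 q [-0.75, 0.45, 1.23, 0.0, 1.46, -2.06] F [0.4, -0.3, -3.3]
[[278.66101109 157.59829058]
 [382.37019592 184.02246911]
 [352.49431455 274.83380022]
 [257.57536495 252.98475649]]
```

View pics/w15.png

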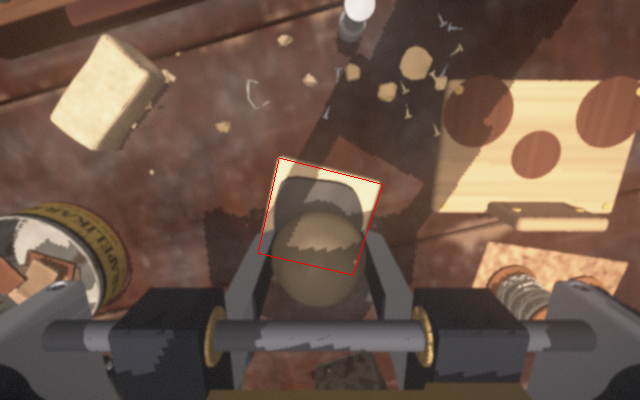

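View pics/c15.png

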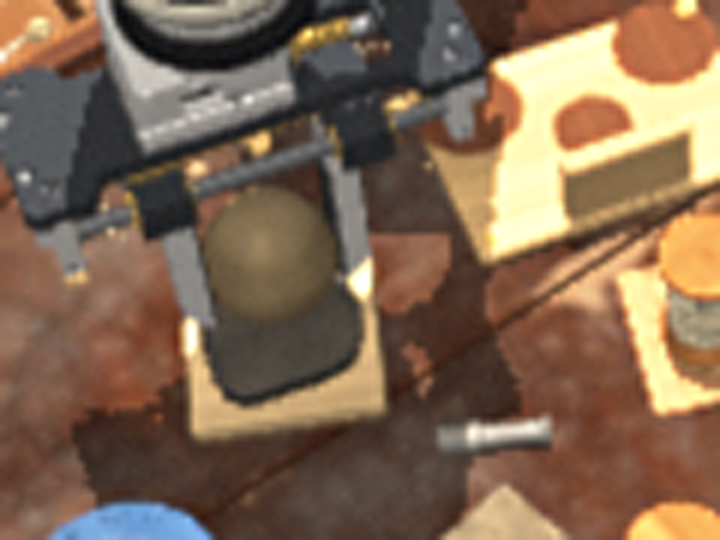

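>>> send_rows(rows=[0, 0, -8, 0, 0, 0, 0, 0, 0, -9, 0, 0, 0, 0, 0, 0, -4, 0, 0, 0, 0, 0, 0, -1.5, 0, 0, 0, 0, 0, 0, 0, 0, 0, 0, 0, 0, 0, 0, 0, 0, 0, 0, 0, 0, 0, 0, 0, 0, 0, 0, 0, 0, 0, 0, 0, 0])

```text
time: 25.6
tool_pos: [0.5383, -0.4196, 0.0288]
ee_rot: [3.141, 0.0, 1.318]
wrist_force: [0.8, 0.4, -3.0]
width: 0.0539
```

>>> send_rows(rows=[0, 0, -1, 0, 0, 0, 0, 0, 0, 0, 0, 0, 0, 0, 0, 0, -1, 0, 0, 0, 0, 0, 0, 0, 0, 0, 0, 0, 0, 0, 0, 0, 0, 0, 0, 0, 0, 0, 0, 0, 0, 0, 0, 0, 0, 0, 0, 0, 0, 0, 0, 0, 0, 0, 0, 0])

```text
time: 26.6
tool_pos: [0.5384, -0.4196, 0.0271]
ee_rot: [3.141, 0.0, 1.318]
wrist_force: [-1.2, 2.2, 1.8]
width: 0.0537
```

```bash
python3 shot.py 16 side wrist
python3 - <<'E'
import cv2
a=cv2.imread('pics/wrist_16.png')[100:320,180:440];b=cv2.imread('pics/side_16.png')[190:300,200:330]
cv2.imwrite('pics/c16.png',cv2.hconcat([cv2.resize(a,(390,330)),cv2.resize(b,(390,330),interpolation=2)]))
E
```

```text
26.6 [ 0.5384 -0.4196  0.0271] [3.14096395e+00 1.51070945e-04 1.31823376e+00] 0.053650985302106054 q [-0.75, 0.47, 1.26, 0.0, 1.42, -2.06] F [-1.2, 2.2, 1.8]
```

View pics/c16.png

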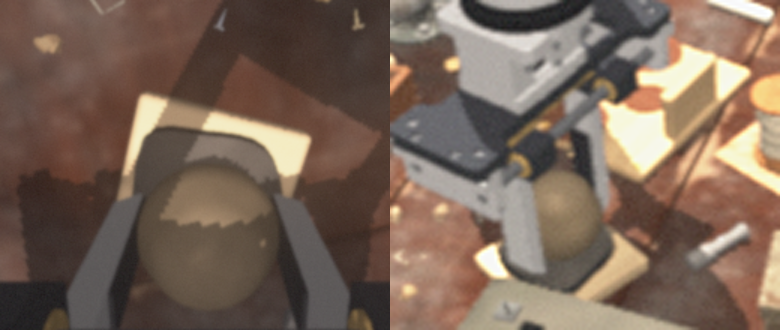

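Contact made (force rose from −3 to +1.8 N). Release gently and rise.

>>> send_rows(rows=[0, 0, 0, 0, 0, 0, 0.58, 0, 0, 0, 0, 0, 0, 0.62, 0, 0, 0, 0, 0, 0, 0.7, 0, 0, 0, 0, 0, 0, 0.9, 0, 0, 0, 0, 0, 0, 1, 0, 0, 0, 0, 0, 0, 1, 0, 0, 0, 0, 0, 0, 1, 0, 0, 5, 0, 0, 0, 1])

```text
time: 27.7
tool_pos: [0.5379, -0.4192, 0.0311]
ee_rot: [-3.141, -0.001, 1.318]
wrist_force: [-0.5, -0.2, 0.4]
width: 0.0937
```

>>> send_rows(rows=[0, 0, 15, 0, 0, 0, 1, 0, 0, 30, 0, 0, 0, 1, 0, 0, 45, 0, 0, 0, 1, 0, 10, 40, 0, 0, -10, 1, 20, 30, 0, 0, 0, -10, 1, 30, 30, 0, 0, 0, -10, 1, 30, 30, 0, 0, 0, -10, 1, 0, 0, 0, 0, 0, -10, 1])

```text
time: 28.7
tool_pos: [0.6205, -0.3167, 0.1629]
ee_rot: [3.141, -0.002, 0.444]
wrist_force: [-0.5, -0.2, -0.4]
width: 0.0939
```

```bash
python3 shot.py 17 wrist scene side
python3 - <<'E'
import cv2
a=cv2.imread('pics/scene_17.png')[150:290,210:390];b=cv2.imread('pics/side_17.png')[170:310,210:390]
cv2.imwrite('pics/c17.png',cv2.resize(cv2.hconcat([a,b]),None,fx=2.2,fy=2.2,interpolation=2))
E
```

```text
28.7 [ 0.6205 -0.3167  0.1629] [ 3.14055514e+00 -1.91063977e-03  4.44231335e-01] 0.0938797065297256 q [-0.55, 0.43, 1.04, 0.0, 1.67, -1.0] F [-0.5, -0.2, -0.4]
```

View pics/c17.png

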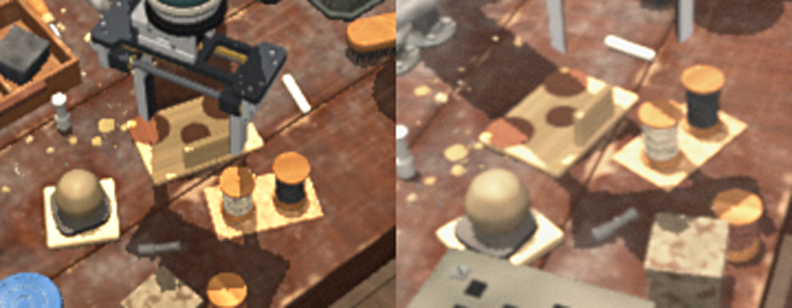

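View pics/wrist_17.png

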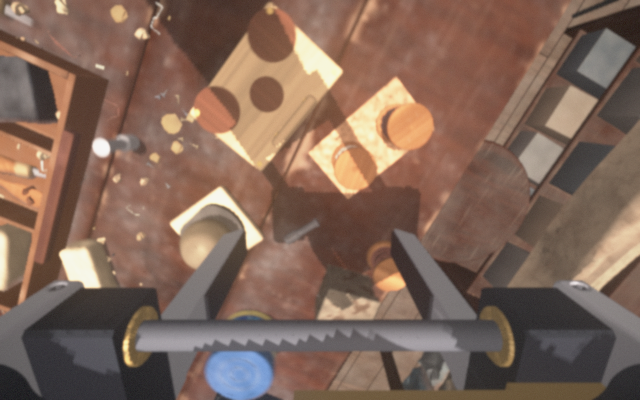

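>>> send_rows(rows=[6, 10, 0, 0, 0, -10, 1, 7, 14, 0, 0, 0, -10, 1, 7, 14, 0, 0, 0, -10, 1, 3, 8, -10, 0, 0, -10, 1, 0, 0, -25, 0, 0, 0, 1, 0, 0, -25, 0, 0, 0, 1, 0, 0, 0, 0, 0, 0, 1, 0, 0, 0, 0, 0, 0, 1])

```text
time: 29.85
tool_pos: [0.6415, -0.2743, 0.1031]
ee_rot: [3.141, -0.002, -0.252]
wrist_force: [0.7, -0.7, 0.2]
width: 0.0941
```

```bash
python3 shot.py 18 wrist
```

```text
29.85 [ 0.6415 -0.2743  0.1031] [ 3.14114668e+00 -1.97307368e-03 -2.52321515e-01] 0.09407814806643737 q [-0.49, 0.45, 1.13, 0.0, 1.56, -0.23] F [0.7, -0.7, 0.2]
```

View pics/wrist_18.png

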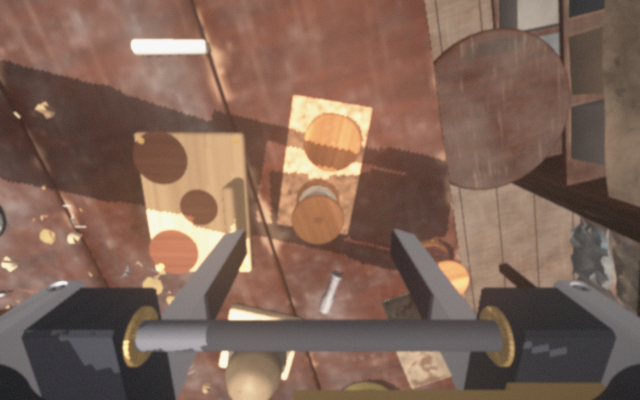

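>>> send_rows(rows=[0, 1, -15, 0, 0, 0, 1, 0, 0, -25, 0, 0, 0, 1, 0, 0, -25, 0, 0, 0, 1, 0, 0, -15, 0, 0, 0, 1, 0, 0, -8, 0, 0, 0, 1, 0, 0, -3, 0, 0, 0, 1, 0, 0, 0, 0, 0, 0, 1, 0, 0, 0, 0, 0, 0, 1])

```text
time: 30.9
tool_pos: [0.6418, -0.2728, 0.0117]
ee_rot: [3.141, -0.002, -0.253]
wrist_force: [0.3, -0.3, -0.2]
width: 0.0938
```

>>> send_rows(rows=[0, 0, 0, 0, 0, 0, 0.5, 0, 0, 0, 0, 0, 0, 0.3, 0, 0, 0, 0, 0, 0, 0.2, 0, 0, 0, 0, 0, 0, 0, 0, 0, 0, 0, 0, 0, 0, 0, 0, 0, 0, 0, 0, 0, 0, 0, 0, 0, 0, 0, 0, 0, 0, 0, 0, 0, 0, 0])

```text
time: 31.9
tool_pos: [0.6412, -0.2725, 0.0105]
ee_rot: [-3.142, -0.0, -0.253]
wrist_force: [0.1, 0.0, -0.2]
width: 0.0416
```

>>> send_rows(rows=[0, 0, 10, 0, 0, 0, 0, 0, 0, 25, 0, 0, 0, 0, 0, 0, 35, 0, 0, 0, 0, 0, 0, 35, 0, 0, 0, 0, 0, 0, 10, 0, 0, 0, 0, 0, 0, 0, 0, 0, 0, 0, 0, 0, 0, 0, 0, 0, 0, 0, 0, 0, 0, 0, 0, 0])

```text
time: 32.9
tool_pos: [0.6403, -0.2721, 0.1232]
ee_rot: [-3.141, 0.004, -0.253]
wrist_force: [-0.2, -0.5, 0.4]
width: 0.0418
```

```bash
python3 shot.py 19 wrist
```

```text
32.9 [ 0.6403 -0.2721  0.1232] [-3.14075244  0.00363505 -0.25265145] 0.041809945711217114 q [-0.48, 0.44, 1.1, -0.0, 1.61, -0.23] F [-0.2, -0.5, 0.4]
```

View pics/wrist_19.png

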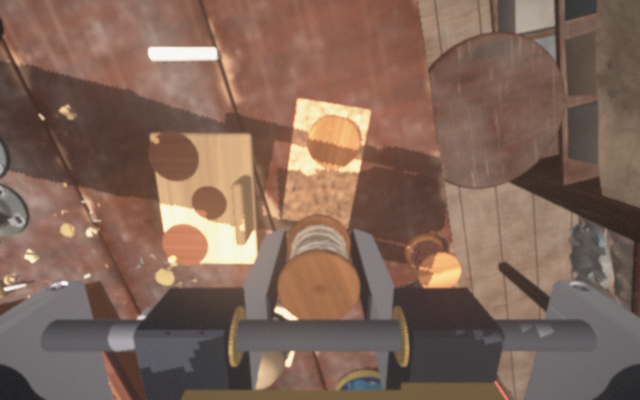

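>>> send_rows(rows=[-15, -1, 0, 0, 0, 0, 0, -30, -3, 0, 0, 0, 0, 0, -35, -4, 0, 0, 0, 0, 0, -35, -4, 0, 0, 0, 0, 0, -27, -2, -5, 0, 0, 0, 0, -10, -1, -20, 0, 0, 0, 0, 0, 0, -30, 0, 0, 0, 0, 0, 0, -25, 0, 0, 0, 0])

```text
time: 33.95
tool_pos: [0.4884, -0.2872, 0.044]
ee_rot: [-3.141, 0.001, -0.253]
wrist_force: [0.3, 0.2, 0.3]
width: 0.0417
```

>>> send_rows(rows=[0, 0, -10, 0, 0, 0, 0, 0, 0, -8, 0, 0, 0, 0, 0, 0, 0, 0, 0, 0, 0, 0, 0, 0, 0, 0, 0, 0, 0, 0, 0, 0, 0, 0, 0, 0, 0, 0, 0, 0, 0, 0, 0, 0, 0, 0, 0, 0, 0, 0, 0, 0, 0, 0, 0, 0])

```text
time: 34.95
tool_pos: [0.4892, -0.2875, 0.0276]
ee_rot: [3.142, -0.0, -0.253]
wrist_force: [-0.6, 0.6, -0.9]
width: 0.0414
```

```bash
python3 shot.py 20 wrist side
python3 - <<'E'
import cv2
a=cv2.imread('pics/wrist_20.png')[100:320,180:440];b=cv2.imread('pics/side_20.png')[160:280,210:350]
cv2.imwrite('pics/c20.png',cv2.hconcat([cv2.resize(a,(390,330)),cv2.resize(b,(390,330),interpolation=2)]))
E
```

```text
34.95 [ 0.4892 -0.2875  0.0276] [ 3.14154253e+00 -1.65205761e-04 -2.52591282e-01] 0.04144889557955158 q [-0.63, 0.23, 1.57, 0.0, 1.34, -0.38] F [-0.6, 0.6, -0.9]
```

View pics/c20.png

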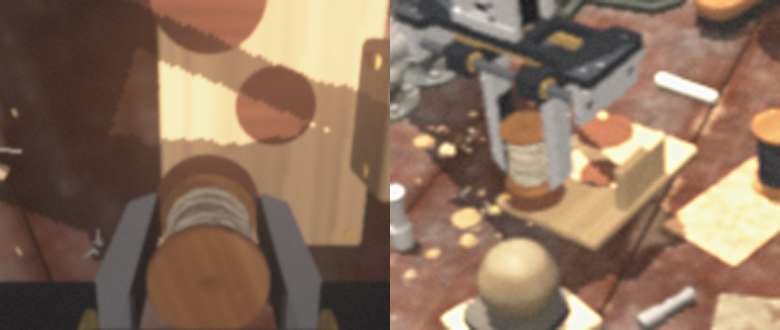

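Aligned over the seat. Lower 11 mm to 0.0165, release, rise.

>>> send_rows(rows=[0, 0, -5, 0, 0, 0, 0, 0, 0, -4, 0, 0, 0, 0, 0, 0, -1.5, 0, 0, 0, 0, 0, 0, -0.7, 0, 0, 0, 0, 0, 0, 0, 0, 0, 0, 0, 0, 0, 0, 0, 0, 0, 0, 0, 0, 0, 0, 0, 0, 0.52, 0, 0, 0, 0, 0, 0, 0.6])

```text
time: 36.05
tool_pos: [0.4893, -0.2876, 0.0163]
ee_rot: [3.141, -0.0, -0.253]
wrist_force: [0.4, -1.0, 0.2]
width: 0.0545
```

>>> send_rows(rows=[0, 0, 0, 0, 0, 0, 1, 0, 0, 0, 0, 0, 0, 1, 0, 0, 0, 0, 0, 0, 1, 0, 0, 0, 0, 0, 0, 1, 0, 0, 15, 0, 0, 0, 1, 0, 0, 30, 0, 0, 0, 1, 0, 0, 45, 0, 0, 0, 1, 0, 0, 45, 0, 0, 0, 1])

```text
time: 37.05
tool_pos: [0.4892, -0.2875, 0.1537]
ee_rot: [3.141, -0.001, -0.253]
wrist_force: [0.5, -0.8, 0.3]
width: 0.0939
```

>>> send_rows(rows=[15, 6, 0, 0, 0, 0, 1, 30, 12, 0, 0, 0, 0, 1, 40, 16, 0, 0, 0, 0, 1, 40, 16, 0, 0, 0, 0, 1, 35, 14, -10, 0, 0, 0, 1, 17, 6, -20, 0, 0, 0, 1, 0, 0, -10, 0, 0, 0, 1, 0, 0, 0, 0, 0, 0, 1])

```text
time: 38.05
tool_pos: [0.6648, -0.2172, 0.1092]
ee_rot: [-3.141, 0.004, -0.253]
wrist_force: [-0.8, 1.2, 0.1]
width: 0.094
```

```bash
python3 shot.py 21 wrist scene side
python3 - <<'E'
import cv2
a=cv2.imread('pics/scene_21.png')[150:290,210:390];b=cv2.imread('pics/side_21.png')[170:310,210:390]
cv2.imwrite('pics/c21.png',cv2.resize(cv2.hconcat([a,b]),None,fx=2.2,fy=2.2,interpolation=2))
E
```

```text
38.05 [ 0.6648 -0.2172  0.1092] [-3.14131083  0.00401605 -0.25275558] 0.09397843072115404 q [-0.4, 0.46, 1.1, -0.0, 1.58, -0.14] F [-0.8, 1.2, 0.1]
```

View pics/c21.png

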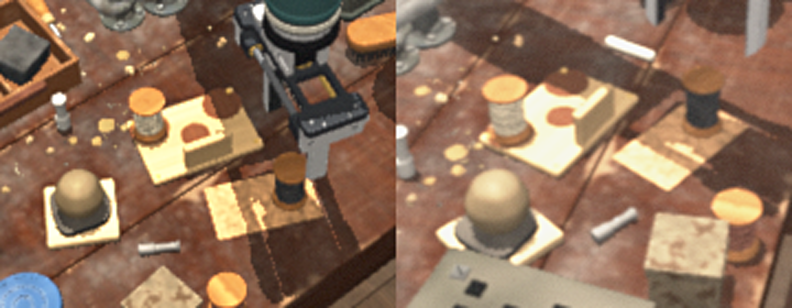

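View pics/wrist_21.png

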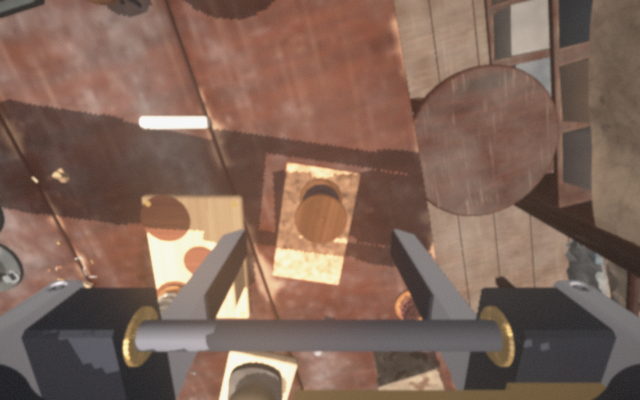

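>>> send_rows(rows=[0, 0, -15, 0, 0, 0, 1, 0, 0, -25, 0, 0, 0, 1, 0, 0, -25, 0, 0, 0, 1, 0, 0, -15, 0, 0, 0, 1, 0, 0, -10, 0, 0, 0, 1, 0, 0, -4, 0, 0, 0, 1, 0, 0, 0, 0, 0, 0, 1, 0, 0, 0, 0, 0, 0, 1])

```text
time: 39.2
tool_pos: [0.6668, -0.2178, 0.0184]
ee_rot: [3.141, -0.002, -0.253]
wrist_force: [-0.4, -0.3, 0.7]
width: 0.0939
```

>>> send_rows(rows=[0, 0, 0, 0, 0, 0, 0.5, 0, 0, 0, 0, 0, 0, 0.3, 0, 0, 0, 0, 0, 0, 0.2, 0, 0, 0, 0, 0, 0, 0, 0, 0, 0, 0, 0, 0, 0, 0, 0, 0, 0, 0, 0, 0, 0, 0, 0, 0, 0, 0, 0, 0, 0, 0, 0, 0, 0, 0])

```text
time: 40.2
tool_pos: [0.6662, -0.2175, 0.0173]
ee_rot: [3.142, -0.0, -0.253]
wrist_force: [0.3, -0.2, 0.3]
width: 0.0415
```

>>> send_rows(rows=[0, 0, 10, 0, 0, 0, 0, 0, 0, 25, 0, 0, 0, 0, 0, 0, 35, 0, 0, 0, 0, 0, 0, 35, 0, 0, 0, 0, 0, 0, 10, 0, 0, 0, 0, 0, 0, 0, 0, 0, 0, 0, 0, 0, 0, 0, 0, 0, 0, 0, 0, 0, 0, 0, 0, 0])

```text
time: 41.2
tool_pos: [0.6653, -0.2171, 0.13]
ee_rot: [-3.141, 0.004, -0.253]
wrist_force: [-0.1, 0.6, -1.0]
width: 0.0422
```

>>> send_rows(rows=[-15, 2, 0, 0, 0, 0, 0, -30, 4, 0, 0, 0, 0, 0, -35, 5, 0, 0, 0, 0, 0, -35, 5, 0, 0, 0, 0, 0, -28, 3, -5, 0, 0, 0, 0, -10, 1, -20, 0, 0, 0, 0, 0, 0, -30, 0, 0, 0, 0, 0, 0, -25, 0, 0, 0, 0])

```text
time: 42.2
tool_pos: [0.5122, -0.1971, 0.0505]
ee_rot: [-3.141, 0.002, -0.253]
wrist_force: [-0.8, -0.4, -0.5]
width: 0.0419
```

>>> send_rows(rows=[0, 0, -10, 0, 0, 0, 0, 0, 0, -8, 0, 0, 0, 0, 0, 0, 0, 0, 0, 0, 0, 0, 0, 0, 0, 0, 0, 0, 0, 0, 0, 0, 0, 0, 0, 0, 0, 0, 0, 0, 0, 0, 0, 0, 0, 0, 0, 0, 0, 0, 0, 0, 0, 0, 0, 0])

```text
time: 43.2
tool_pos: [0.5132, -0.1975, 0.0343]
ee_rot: [3.142, -0.0, -0.253]
wrist_force: [-0.0, 0.3, 0.2]
width: 0.0416
```

```bash
python3 shot.py 22 wrist side
python3 - <<'E'
import cv2
a=cv2.imread('pics/wrist_22.png')[100:320,180:440];b=cv2.imread('pics/side_22.png')[160:280,210:350]
cv2.imwrite('pics/c22.png',cv2.hconcat([cv2.resize(a,(390,330)),cv2.resize(b,(390,330),interpolation=2)]))
E
```

```text
43.2 [ 0.5132 -0.1975  0.0343] [ 3.14156084e+00 -1.30769147e-04 -2.52627459e-01] 0.04157640219191342 q [-0.47, 0.18, 1.61, -0.0, 1.35, -0.22] F [-0.0, 0.3, 0.2]
```

View pics/c22.png

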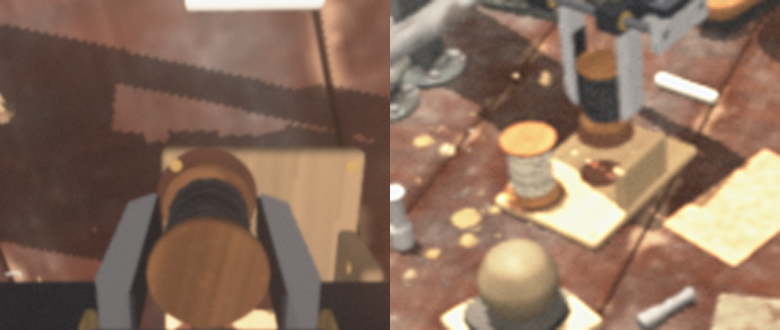

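Lower 11.3 mm to 0.023, release, rise and back away.

>>> send_rows(rows=[0, 0, -5, 0, 0, 0, 0, 0, 0, -4, 0, 0, 0, 0, 0, 0, -1.5, 0, 0, 0, 0, 0, 0, -0.8, 0, 0, 0, 0, 0, 0, 0, 0, 0, 0, 0, 0, 0, 0, 0, 0, 0, 0, 0, 0, 0, 0, 0, 0, 0.52, 0, 0, 0, 0, 0, 0, 0.6])

```text
time: 44.3
tool_pos: [0.5133, -0.1976, 0.0229]
ee_rot: [3.142, -0.0, -0.253]
wrist_force: [0.3, -0.1, 0.5]
width: 0.0548
```

>>> send_rows(rows=[0, 0, 0, 0, 0, 0, 1, 0, 0, 0, 0, 0, 0, 1, 0, 0, 0, 0, 0, 0, 1, 0, 0, 0, 0, 0, 0, 1, 0, 0, 15, 0, 0, 0, 1, 0, 0, 30, 0, 0, 0, 1, 0, 0, 45, 0, 0, 0, 1, 0, 0, 45, 0, 0, 0, 1])

```text
time: 45.3
tool_pos: [0.5132, -0.1975, 0.1604]
ee_rot: [3.141, -0.001, -0.253]
wrist_force: [0.4, 0.1, -0.1]
width: 0.0938
```

>>> send_rows(rows=[0, -10, 20, 0, 0, 0, 1, 2, -20, 30, 0, 0, 0, 1, 2, -20, 30, 0, 0, 0, 1, 2, -20, 25, 0, 0, 0, 1, 5, -20, 20, 0, 0, 0, 1, 5, -10, 15, 0, 0, 0, 1, 0, 0, 0, 0, 0, 0, 1, 0, 0, 0, 0, 0, 0, 1])

```text
time: 46.3
tool_pos: [0.5289, -0.297, 0.2979]
ee_rot: [-3.141, 0.0, -0.252]
wrist_force: [0.1, 0.6, 0.9]
width: 0.0939
```

```bash
python3 shot.py 23 wrist scene side
python3 - <<'E'
from h import *;import pickle
a=cv2.imread('pics/scene_23.png')[150:290,210:390];b=cv2.imread('pics/side_23.png')[170:310,210:390]
cv2.imwrite('pics/c23.png',cv2.resize(cv2.hconcat([a,b]),None,fx=2.2,fy=2.2,interpolation=2))
d=pickle.load(open('s_23.pkl','rb'));w=cam(d['wrist'],d['obs'])
def circ(c,r,z): return np.array([[c[0]+r*np.cos(t),c[1]+r*np.sin(t),z] for t in np.linspace(0,2*np.pi,60)])
v=cv2.resize(cv2.imread('pics/wrist_23.png')[80:300,200:440],None,fx=3,fy=3,interpolation=2)[:600]
for c,r,z,col in [((.5129,-.1988),.021,.07,(0,0,255)),((.489,-.2897),.021,.065,(255,0,0)),((.538,-.420),.028,.047,(0,255,0))]:
    p=(proj(w,circ(c,r,z))-[200,80]+.5)*3;cv2.polylines(v,[np.int32(p)],True,col,1)
R=[[.538+np.cos(-.505)*x-np.sin(-.505)*y,-.42+np.sin(-.505)*x+np.cos(-.505)*y,.012] for x,y in [(-.04,-.04),(-.04,.04),(.04,.04),(.04,-.04)]]
cv2.polylines(v,[np.int32((proj(w,R)-[200,80]+.5)*3)],True,(255,0,255),1)
cv2.imwrite('pics/w23.png',v)
E
```

```text
46.3 [ 0.5289 -0.297   0.2979] [-3.14126518e+00  3.56115843e-04 -2.52352990e-01] 0.0939087776055067 q [-0.61, 0.22, 1.04, 0.0, 1.88, -0.35] F [0.1, 0.6, 0.9]
```

View pics/c23.png

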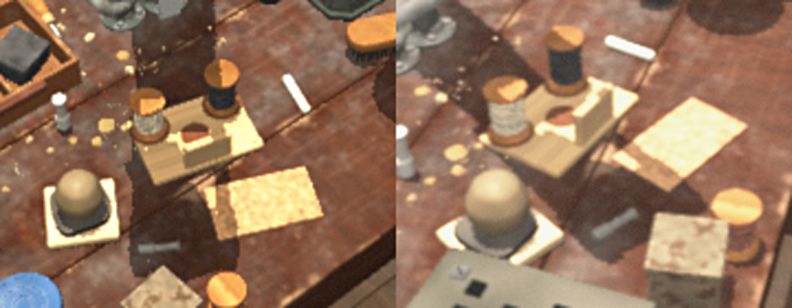

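View pics/w23.png

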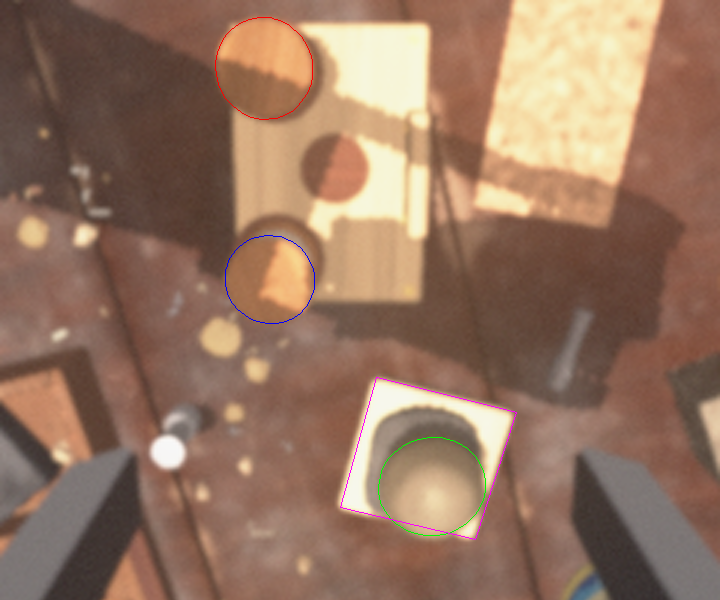

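```bash
python3 -c "
from bench import *
print(close_job())"
```

```text
the job is handed in; nothing more can be done
None
```

The job is done and handed in at about 46 s; `close_job()` gives no verdict, so I don't know how it was judged.

1. **Spools to the mat:** I moved the black spool (left seat), then the cream spool (right seat), and stood both upright on the cork mat. The weight had not visibly moved.
2. **Weight to the heel piece:** I set the brass weight on the middle of the heel piece and let go once the wrist force showed it was resting there.
3. **Spools back:** I returned the cream spool, then the black one, to the seats each came from.

In the last pictures all three stand upright, with the open gripper well above them. In the wrist picture, the outlines of both spools, the weight and the heel board at their expected positions match the image to within a couple of pixels, which is about 2 mm.

Two readings disagreed slightly:
- **Camera positions:** the scene and wrist cameras differed by about 3–5 mm in y. I settled it with the gripper's own position at the grasps, and that fitted afterwards.
- **Weight's width in the grip:** the gripper read 53.7 mm on the 56 mm ball. It held without visible slip.

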